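# Put freshly mounted section plates on the slide warmer

### The arm

A 7-joint arm with a two-finger parallel gripper is mounted at the origin on the work surface. World frame = base frame: x ahead of the robot, y to its left, z up, the work surface at z = 0. Lengths are in m, angles in rad, forces in N, time in s.
With the tool pointing down it reaches from about 0.4 to 0.9 m from the base axis. Payload 5.5 kg.
Tool frame: the origin (TCP) lies at the very end of the fingers, on their centre line; the grasp point (between the pads) lies 19 mm behind it; x points along the fingers, z is the direction in which the jaws open and shut, and the axes are right-handed (so a half turn about x gives the same grasp; the last joint's range is limited). The gripper opens to 85 mm and grips with 20 to 120 N. Pads are 22 mm wide; open, the fingers measure 114 mm over their backs; the gripper's body (76 mm by 85 mm) begins 54 mm behind the grasp point. The pads swing forward as they close: fully open they stand 13 mm farther back than shut.
Start: joints at [1.566, 0.501, -0.427, 1.55, 0.221, 1.138, -0.21], TCP at [0.172, -0.627, 0.202] pointing down, gripper open.
Joint ranges: [-2.88, 2.88], [-0.31, 2.03], [-1.54, 1.56], [0.2, 2.42], [-1.41, 4.55], [0.19, 2.02], [-2.57, 2.57]. Speed limits (rad/s): [2.57, 2.57, 3.14, 3.14, 3.14, 3.14, 3.14].

### API

Orientations are given as a rotation vector (axis times angle).
In Python, from workcell import state, get_image, camera_params, finish_job, spot_in, trace, mark_of gives the robot as it stands.
- The arm moves only by the tool servo_tool, never from a script. Its argument "steps" is one flat list of numbers, 7 for each row, row after row: the turn, a rotation vector about the tool's x, y, z in degrees, then the shift along the tool's x, y, z in mm, then the opening, from -1 (shut) to 1 (fully open). A call has 1 to 20 rows; each row shifts and turns the commanded pose from where the row before left it, along the tool's axes as they then stand; what a row does not reach is not made up. A row lasts 1/10 s, in which the tool goes at most 50 mm and 8.59 degrees, less where a joint would pass 70% of its speed; a pose out of reach is approached as far as the arm can. A call is refused whole if a number of a shift passes 50 or a number of a turn 8.59, either way. A call with a gripper value outside its range is refused whole. The fingers move at their own pace and stop on an object; "squeeze" is the grip in N (left out, the last holds). Time passes only in rows, so rows that do not move let the fingers close. It gives the time, the measured TCP pose, the force and the opening at its end, in the units of the state.
- state(): the state, without advancing time (a new reading comes with each control period).
- get_image(name): name is "scene" or "top" or "wrist"; returns the picture (384x512x3 uint8, red, green, blue); there is no depth.
- camera_params(name): a dict with "fovy" (degrees; the focal length in pixels is half the picture's height over the tangent of half this angle, whatever the lens; pixels are square), "cx", "cy" (the principal point, pixels), "extrinsics" (4x4, takes a point from world to camera coordinates); the wrist camera has in their place "mount" (4x4, takes a point from camera to tool coordinates, whose origin is the TCP and whose axes are the tool frame's). Camera axes: x right, y up, looking along -z (the intrinsics and any distortion apply to the point x, -y, -z); pixel columns grow to the right and rows downward; lengths in m; the calibration is good to about 2 mm. A picture is of the moment at which its call begins: read the wrist's pose just before it. camera_params takes no time and is no camera call.
- finish_job(): hands the job in, once; it reports no verdict.
Trained networks look in the newest picture that a camera, given by its name, has taken for a name from the list of things; names that differ only in an ending like _2 or _b are one class to them, and where a whole thing is asked for, a point or a joint stands for the part that bears it (a point fixed in the world has none). Each returns a list of dicts, best first, with "confidence" (0 to 1); they miss things now and then, are a little off and sometimes report something else, mostly with a low value. They report only what shows in the picture. A call takes as long as a camera call. They do not tell look-alikes from the thing itself.
- spot_in(camera, label): "centre" ([x, y, z] in m, in world coordinates, good to about 4 mm: the middle of the surface that is visible of it).
- trace(camera, label): "pixels" (384x512 bool, what is visible of it).
- mark_of(camera, label): "centre" ([x, y, z] in m, in world coordinates, good to about 4 mm: a listed point, or the origin of a listed thing).
The state is a dict: "clock": time; "joint_pos": joint angles; "dq": joint speeds; "joint_efforts": joint torques, N m; "eef_pos": TCP position; "eef_rot": TCP orientation; "contact_force": force on the tool from outside, world axes, zero at the start; "moment": the same for the moment, N m; "opening": opening from 0.0 (shut) to 1.0 (fully open).
Only numpy, scipy, OpenCV 4.12 (cv2) and the standard library are available. Lean on these libraries where they do the work, as an engineer would, in place of code of your own. Each camera call takes 0.05 s, during which the arm holds its last target. There are 200 camera calls.

### The job

First lift the lidded wax pot off the slide warmer by its arched handle and stand it upright in the middle of the terracotta tile. Then take the thin glass section plates lying on the bench, however many there are: slide each one out over the front edge of the bench until it overhangs enough to be gripped by its long sides, pick it up there (do not pinch or pry it up off the granite, that chips the glass), and lay it flat on the grey hot plate of the warmer, wholly on it and lengthwise across its short way, side by side with the others and not overlapping. When all are on, turn the heat knob clockwise to its stop; leave the other lab things where they stand.

Things in the scene. Friction and masses are not known exactly. Their poses are not given: they have to be found in the camera images.
- bench_edge (a point): A point on the top of the bench's front edge (the straight far edge of the black granite top, at x = 0.63 m, parallel to y, top at z = 0). The granite is 30 mm thick; beyond it is a drop to the floor.
- hot_top (a point): Centre of the hot plate's flat top on the slide warmer: a grey metal plate 220 mm (x) by 260 mm (y), 60 mm above the bench, on a white housing that is fixed to the bench. x is its short side, y its long side towards the control box, z up. The control box (80 mm wide in y, top 46 mm above the bench) adjoins the +y end.
- heat_grip (a point): Centre of the grip bar of the heat knob on the control box's top: a black upright bar 38 mm long, 14 mm thick, standing from 14 to 44 mm above the control box's top, this point on the turning axis 7 mm below the bar's top. At knob value 0 the bar lies along the warmer's x.
- heat (a joint): Heat knob, 0 = off, turns clockwise seen from above (value grows) to its stop at 1.3 rad; it stays where it is left (friction only, 0.04 N m). It may start up to 0.2 rad from off.
- tile_top (a point): Centre of the top of the square terracotta tile with a cork inlay, 140 x 140 mm, 8 mm thick, fixed on the bench.
- pot_grip (a point): Middle of the grip of the wax pot's handle. Pot: steel can 100 mm in diameter with blue lid, 0.33 to 0.55 kg, 96 mm high to its lid knob; a rigid steel arch stands over it along the pot's own y, carrying a black cylindrical grip 18 mm in diameter, 60 mm long along y. The grip's centre is 130 mm above the pot's underside, on its axis, 34 mm above the top of the lid knob.
- plate1_c (a point): Centre (half-way up) of a loose glass plate, 120 mm long (its x) by 50 mm (its y) by 2.5 mm thick, 38 g, clear with a pink section in the middle and a white band at its -x end; lies flat on the bench, long side roughly towards the front edge. Absent: None. About 4 N of fingertip pressure on top drags it over the slippery granite (friction about 0.3); to be lifted only where it overhangs the front edge.
- plate2_c (a point): Centre (half-way up) of a loose glass plate, 120 mm long (its x) by 50 mm (its y) by 2.5 mm thick, 38 g, clear with a pink section in the middle and a white band at its -x end; lies flat on the bench, long side roughly towards the front edge. Absent: None. About 4 N of fingertip pressure on top drags it over the slippery granite (friction about 0.3); to be lifted only where it overhangs the front edge.
- plate3_c (a point): Centre (half-way up) of a loose glass plate, 120 mm long (its x) by 50 mm (its y) by 2.5 mm thick, 38 g, clear with a pink section in the middle and a white band at its -x end; lies flat on the bench, long side roughly towards the front edge. Absent: None. About 4 N of fingertip pressure on top drags it over the slippery granite (friction about 0.3); to be lifted only where it overhangs the front edge.
- stain_jar: Staining jar with violet stain and white lid, 60 mm in diameter, 85 mm high; bystander, origin at the centre of its underside, to be left alone.
- dropper: Small amber dropper bottle, 34 mm in diameter, 75 mm high; bystander, origin at the centre of its underside, to be left alone.
- petri: Petri dish, 70 mm in diameter, 14 mm high; bystander, origin at the centre of its underside, to be left alone.
- forceps: Steel forceps lying flat, 110 mm long, 6 mm high; bystander, origin at the centre of its underside, to be left alone.
- wash_bottle: White wash bottle with red cap, 68 mm in diameter, 170 mm high; bystander, origin at the centre of its underside, to be left alone.
- marker: Marker pen lying down, 130 mm long; bystander, origin at the centre of its underside, to be left alone.
Things that resemble listed ones, but are neither listed nor needed, are in the scene too. What is meant by the part that bears pot_grip is not yellow, and is the smaller of those in its own colour.

How it is judged:
By the outcome, as a careful person would: the job done as asked, in the order asked, and still so for the second after the job is handed in, with the robot touching nothing.
Of plate1, plate2, plate3 only 2 to 3 are there at a start; the rules pass over those that are not, and their reading is None.
At some moment in a run one of pot may be knocked a few centimetres aside while the robot is not near it.
It also fails if it takes over 210 s, if anything falls off the work surface, if the arm or the gripper's body presses on something with over 40 N, if the wrist force passes 120 N, or if a joint passes its speed limit or range.

## Working session

There is one attempt and no reset: what is moved stays moved. The work goes in short steps, Python scripts to look and compute and a tool call to move; the robot and the scene stay as the last step left them, time stands still between calls to the robot, and variables do not carry over. Pictures are saved under pics/ and viewed, about 12 in all and at most 16, crops included, and the job is handed in when it is done.

Besides the shell and the picture viewer there is one more tool, called after ">>>" as name(argument=value, ...) on one line, values as JSON. servo_tool: Moves the arm, as the interface text tells. Its arguments: {"type":"object","properties":{"steps":{"type":"array","items":{"type":"number"}},"squeeze":{"type":"number"}},"required":["steps"]}

```bash
ls; mkdir -p pics
cat > h.py <<'E'
import numpy as np, cv2
from scipy.spatial.transform import Rotation as R
from workcell import state, get_image, camera_params, finish_job, spot_in, trace, mark_of
def save(im,n): cv2.imwrite('pics/'+n+'.png',im[:,:,::-1])
def proj(cam,p):
    c=camera_params(cam); f=192/np.tan(np.radians(c['fovy'])/2)
    q=(np.array(c['extrinsics'])@np.r_[p,1])[:3]
    return np.array([c['cx']+f*q[0]/-q[2], c['cy']-f*q[1]/-q[2]])
def ray(cam,uv,z,T=None):
    c=camera_params(cam); f=192/np.tan(np.radians(c['fovy'])/2)
    d=np.array([(uv[0]-c['cx'])/f,-(uv[1]-c['cy'])/f,-1.])
    if T is None: T=np.linalg.inv(np.array(c['extrinsics']))
    o=T[:3,3]; d=T[:3,:3]@d
    return o+d*(z-o[2])/d[2]
def wT(s):
    T=np.eye(4);T[:3,:3]=R.from_rotvec(s['eef_rot']).as_matrix();T[:3,3]=s['eef_pos']
    return T@np.array(camera_params('wrist')['mount'])
E
python3 - <<'E'
from h import *
np.set_printoptions(precision=4,suppress=True)
s=state(); print(s['clock'],s['eef_pos'],R.from_rotvec(s['eef_rot']).as_matrix(),s['opening'])
a=get_image('scene');b=get_image('top');save(a,'s0');save(b,'t0')
for c in ('scene','top','wrist'): print(camera_params(c))
for l in ['hot_top','heat_grip','tile_top','pot_grip','plate1_c','stain_jar','dropper','petri','forceps','wash_bottle','marker']:
    print(l,[(np.round(d['centre'],3).tolist(),round(d['confidence'],2)) for d in mark_of('top',l)])
E
```

```text
pics
0.0 [ 0.1717 -0.6261  0.2012] [[-0.0005  0.9644  0.2646]
 [ 0.0018  0.2646 -0.9643]
 [-1.      0.     -0.0019]] 0.9965544448922764
{'fovy': 43.635265931325236, 'cx': 252.43295248915572, 'cy': 189.55032901208472, 'extrinsics': array([[-0.1084,  0.994 , -0.0128,  0.0183],
       [-0.5475, -0.049 ,  0.8354,  0.1243],
       [ 0.8298,  0.0976,  0.5495, -1.929 ],
       [ 0.    ,  0.    ,  0.    ,  1.    ]])}
{'fovy': 52.89760493148107, 'cx': 250.9145994543316, 'cy': 180.99014752658843, 'extrinsics': array([[ 0.0115, -0.9999, -0.0073,  0.0112],
       [ 0.997 ,  0.0109,  0.0761, -0.3963],
       [-0.076 , -0.0081,  0.9971, -1.3008],
       [ 0.    ,  0.    ,  0.    ,  1.    ]])}
{'fovy': 58.67887868978547, 'cx': 259.0292626306992, 'cy': 193.82740369358243, 'mount': array([[-0.0007,  0.3105, -0.9506, -0.1714],
       [ 0.0003,  0.9506,  0.3105,  0.0788],
       [ 1.    , -0.    , -0.0007,  0.0006],
       [ 0.    ,  0.    ,  0.    ,  1.    ]])}
hot_top [([0.456, -0.295, 0.059], 0.58), ([0.514, 0.015, 0.002], 0.18)]
heat_grip [([0.463, -0.13, 0.08], 0.53)]
tile_top [([0.482, 0.413, 0.01], 0.78)]
pot_grip [([0.463, -0.243, 0.188], 0.94), ([0.43, -0.545, 0.125], 0.8), ([0.176, -0.336, 0.185], 0.68), ([0.345, 0.092, -0.0], 0.16)]
plate1_c [([0.51, 0.012, 0.002], 0.96), ([0.631, 0.001, -0.001], 0.67)]
stain_jar [([0.359, -0.016, -0.0], 0.57), ([0.464, -0.245, 0.187], 0.36)]
dropper [([0.353, 0.289, -0.002], 0.46)]
petri [([0.334, 0.225, 0.002], 0.81), ([0.421, 0.591, -0.005], 0.55)]
forceps [([0.347, 0.091, -0.0], 0.65), ([0.458, -0.296, 0.06], 0.24)]
wash_bottle [([0.421, 0.59, -0.001], 0.72), ([0.348, 0.094, -0.001], 0.49)]
marker [([0.549, 0.555, 0.001], 0.52)]
```

View pics/t0.png

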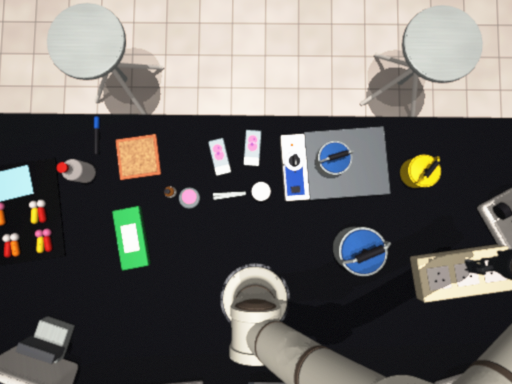

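View pics/s0.png

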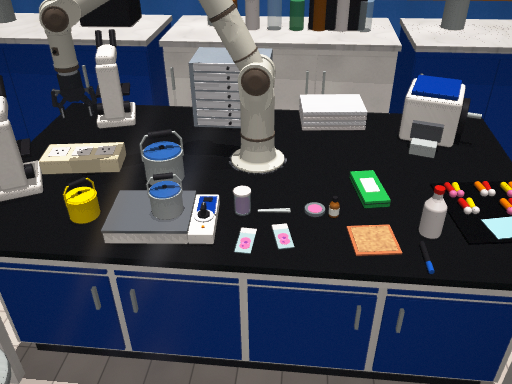

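The top image shows three candidates for the pot: a blue one on the warmer (335,158), a larger blue one on the bench (362,250), and a yellow one (425,170). By the description I want the smaller blue one, on the warmer. There are two plates, at (253,148) and (219,155).

Run:
```python
from h import *
np.set_printoptions(precision=4,suppress=True)
b=get_image('top')
c=cv2.resize(b[100:215,200:400],None,fx=4,fy=4,interpolation=cv2.INTER_CUBIC);save(c,'c0')
print('edge',ray('top',(200,116),0),ray('top',(430,118),0))
for d in trace('top','plate1_c'):
    m=d['pixels'].astype(np.uint8); r=cv2.minAreaRect(np.argwhere(m)[:,::-1].astype(np.float32))
    bp=np.array([ray('top',p,0.0025)[:2] for p in cv2.boxPoints(r)])
    print('plate',d['confidence'],m.sum(),r,ray('top',r[0],0.0025),bp.tolist())
for d in trace('top','pot_grip'):
    print('pot',d['confidence'],d['pixels'].sum(),np.argwhere(d['pixels']).mean(0)[::-1])
for l in ['heat','tile_top','hot_top']:
  for d in trace('top',l): print(l,d['confidence'],cv2.minAreaRect(np.argwhere(d['pixels'])[:,::-1].astype(np.float32)))
get_image('scene')
for l in ['hot_top','heat_grip','tile_top','pot_grip','plate1_c','stain_jar']:
    print(l,[(np.round(d['centre'],3).tolist(),round(d['confidence'],2)) for d in mark_of('scene',l)])
```

```text
edge [0.6233 0.1964 0.    ] [ 0.624 -0.605  0.   ]
plate 0.94 532 ((252.03114318847656, 146.50193786621094), (15.34505844116211, 35.430870056152344), 3.5763344764709473) [0.517  0.0132 0.0025] [[0.4567267013751517, 0.04281800865797134], [0.5805972456774129, 0.0367339516229811], [0.5777515016018311, -0.016566294268172854], [0.4539603200405872, -0.010113717443652862]]
plate 0.19 263 ((259.7500305175781, 190.75003051757812), (17.677669525146484, 16.970561981201172), 45.0) [ 0.3638 -0.015   0.0025] [[0.36423213938381854, 0.027074872001708227], [0.40605076447495614, -0.013745639058589915], [0.3634462670228292, -0.05708476967699493], [0.321831305044934, -0.01628174447263767]]
pot 0.84 1011 [332.9486 157.6726]
pot 0.75 1061 [420.311  170.6211]
pot 0.72 2067 [360.1427 249.5094]
pot 0.61 667 [ 76.0885 169.7496]
heat 0.66 ((293.7500305175781, 159.75001525878906), (10.60660171508789, 11.31370735168457), 45.0)
heat 0.21 ((260.5, 190.5), (17.0, 17.0), 90.0)
tile_top 0.57 ((137.27993774414062, 156.04452514648438), (41.2387580871582, 41.11078643798828), 82.64761352539062)
hot_top 0.79 ((333.99493408203125, 162.92892456054688), (67.39971160888672, 104.87565612792969), 85.91438293457031)
hot_top [([0.458, -0.299, 0.057], 0.61)]
heat_grip [([0.513, 0.017, 0.007], 0.61), ([0.464, -0.128, 0.084], 0.46)]
tile_top [([0.475, 0.409, 0.002], 0.77)]
pot_grip [([0.176, -0.332, 0.186], 0.93), ([0.462, -0.241, 0.19], 0.68), ([0.43, -0.542, 0.13], 0.67)]
plate1_c [([0.514, 0.019, 0.006], 0.86)]
stain_jar [([0.358, -0.017, 0.001], 0.73), ([0.423, 0.584, 0.002], 0.39)]
```

View pics/c0.png

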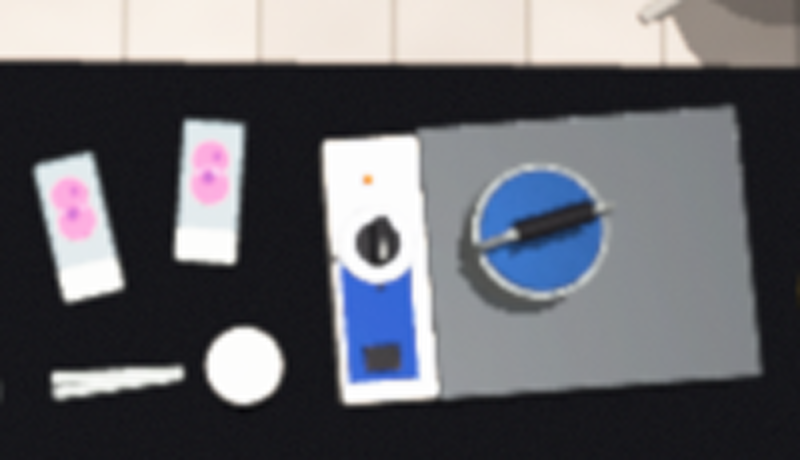

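The crop confirms the blue-lidded pot on the warmer. Its handle runs from crop (480,247) to (610,208). The plates are at crop (210,190) and (80,225). I'll rise and turn the jaws across the handle.

```bash
cat >> h.py <<'E'
np.set_printoptions(precision=4,suppress=True)
def plan(p,yaz,rows=None):
    "needed tool-frame move to TCP p, tool pointing down, tool y at azimuth yaz (deg). turn vector (deg) & shift after turn (mm)"
    s=state(); A=R.from_rotvec(s['eef_rot']); a=np.radians(yaz)
    y=np.array([np.cos(a),np.sin(a),0]);x=np.array([0,0,-1.]);B=R.from_matrix(np.c_[x,y,np.cross(x,y)])
    t=(A.inv()*B).as_rotvec(degrees=True); d=np.array(p)-s['eef_pos']
    print('t',round(s['clock'],1),'tcp',np.array(s['eef_pos']),'q',np.array(s['joint_pos']))
    print(' turn',t,'shift after turn',B.inv().apply(d)*1e3,'shift now',A.inv().apply(d)*1e3)
E
python3 -c "
from h import *
plan([.463,-.242,.30],-73)"
```

```text
t 1.3 tcp [ 0.172  -0.6268  0.2022] q [ 1.5662  0.5009 -0.427   1.5504  0.2208  1.1383 -0.2103]
 turn [88.3468 -0.0012 -0.001 ] shift after turn [ -97.7998 -282.9341 -390.7549] shift now [ -97.7899  382.432  -294.0897]
```

>>> servo_tool(steps=[8.03,0,0,-10,0,0,1,8.03,0,0,-10,0,0,1,8.03,0,0,-10,0,0,1,8.03,0,0,-10,0,0,1,8.03,0,0,-10,0,0,1,8.03,0,0,-10,0,0,1,8.03,0,0,-10,0,0,1,8.03,0,0,-10,0,0,1,8.03,0,0,-10,0,0,1,8.03,0,0,-10,0,0,1,8.03,0,0,-5,0,0,1,0,0,0,0,0,0,1])

```text
clock: 2.5
eef_pos: [0.1724, -0.6273, 0.3083]
eef_rot: [2.062, 0.305, -2.061]
contact_force: [0.1, -0.7, -0.1]
opening: 0.995
```

```bash
python3 -c "
from h import *
plan([.463,-.242,.30],-73)"
```

```text
t 2.5 tcp [ 0.1724 -0.6273  0.3083] q [ 1.362   0.3969 -0.1407  1.4261  0.0562  1.3206 -1.6273]
 turn [-0.0438  0.0057 -0.11  ] shift after turn [   8.3034 -283.4759 -390.5727] shift now [   7.7199 -283.7901 -390.3564]
```

>>> servo_tool(steps=[-8.5,0,0,0,0,0,1,-8.5,0,0,0,0,0,1,-8.5,0,0,0,0,0,1,-8.5,0,0,0,0,0,1,-8.5,0,0,0,0,0,1,-8.5,0,0,0,0,0,1,-8.5,0,0,0,0,0,1,-8.5,0,0,0,0,0,1,-8.5,0,0,0,0,0,1,-8.5,0,0,0,0,0,1,-8.5,0,0,0,0,0,1,-8.5,0,0,0,0,0,1,-8.5,0,0,0,0,0,1,-8.5,0,0,0,0,0,1,-8.5,0,0,0,0,0,1,-8.5,0,0,0,0,0,1,-8.5,0,0,0,0,0,1,-8.5,0,0,0,0,0,1,-8.5,0,0,0,0,0,1,-8.5,0,0,0,0,0,1])

```text
clock: 4.5
eef_pos: [0.1719, -0.6267, 0.3067]
eef_rot: [-0.104, 1.568, 0.105]
contact_force: [-0.6, 0.3, -0.8]
opening: 1.003
```

```bash
python3 -c "
from h import *
plan([.463,-.242,.30],107)"
```

```text
t 4.5 tcp [ 0.1719 -0.6267  0.3067] q [ 1.7321  0.4732 -0.6859  1.4135  0.2994  1.3609  1.1709]
 turn [-9.3926  0.0025 -0.0301] shift after turn [  6.7051 282.725  390.8886] shift now [  6.8858 342.7232 339.508 ]
```

>>> servo_tool(steps=[-4.7,0,0,0,0,0,1,-4.7,0,0,0,0,0,1,0,0,0,0.6,23.5,32.5,1,0,0,0,0.6,23.5,32.5,1,0,0,0,0.6,23.5,32.5,1,0,0,0,0.6,23.5,32.5,1,0,0,0,0.6,23.5,32.5,1,0,0,0,0.6,23.5,32.5,1,0,0,0,0.6,23.5,32.5,1,0,0,0,0.6,23.5,32.5,1,0,0,0,0.6,23.5,32.5,1,0,0,0,0.6,23.5,32.5,1,0,0,0,0.6,23.5,32.5,1,0,0,0,0.6,23.5,32.5,1,0,0,0,0,0,0,1,0,0,0,0,0,0,1])

```text
clock: 6.1
eef_pos: [0.4668, -0.245, 0.2998]
eef_rot: [-0.23, 1.559, 0.23]
contact_force: [-0.5, -0.8, 0.5]
opening: 0.999
```

Run:
```python
from h import *
plan([.463,-.242,.30],107)
s=state();T=wT(s);im=get_image('wrist');save(im,'w1')
for l in ['pot_grip','hot_top']:
    print(l,[(np.round(d['centre'],3).tolist(),round(d['confidence'],2)) for d in mark_of('wrist',l)])
```

```text
t 6.1 tcp [ 0.4668 -0.245   0.2998] q [ 1.2232  0.2751 -0.9459  1.7228  0.2333  1.2634  0.5164]
 turn [-0.2311 -0.0154 -0.0025] shift after turn [-0.184   3.9829 -2.7296] shift now [-0.1831  3.9718 -2.7457]
pot_grip [([0.426, -0.546, 0.129], 0.73)]
hot_top []
```

View pics/w1.png

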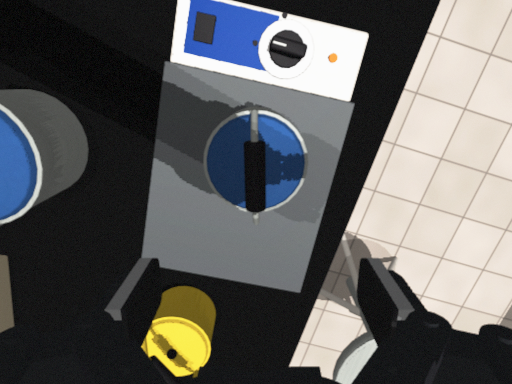

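The wrist view shows the handle grip running from (254,140) to (256,212), nearly parallel to tool y. The knob bar is at (288,46).

Run:
```python
from h import *
s=state();T=wT(s)
for uv in [(254,142),(255.5,177),(256.5,211)]: print(ray('wrist',uv,0.195,T))
g=ray('wrist',(255.2,177),.192,T); print(g)
a=ray('wrist',(254,142),.19,T);b=ray('wrist',(256.5,211),.19,T);print(np.degrees(np.arctan2(*(a-b)[:2][::-1])))
for uv in [(168,64),(355,102),(302,291),(143,257)]: print('hot',ray('wrist',uv,.06,T))
print('knob',ray('wrist',(289,46),.09,T),[ray('wrist',u,.09,T) for u in [(272,42),(306,50)]])
plan([g[0],g[1],.173],107)
```

```text
[ 0.4513 -0.2175  0.195 ]
[ 0.4607 -0.2454  0.195 ]
[ 0.47   -0.2743  0.195 ]
[ 0.4606 -0.2462  0.192 ]
108.16912833071693
hot [ 0.3383 -0.1825  0.06  ]
hot [ 0.5554 -0.1618  0.06  ]
hot [ 0.5777 -0.4212  0.06  ]
hot [ 0.3552 -0.4313  0.06  ]
knob [ 0.4618 -0.1296  0.09  ] [array([ 0.4439, -0.131 ,  0.09  ]), array([ 0.4798, -0.1283,  0.09  ])]
t 6.2 tcp [ 0.4654 -0.2477  0.2997] q [ 1.2264  0.275  -0.9433  1.7227  0.2333  1.2635  0.5147]
 turn [-0.6542 -0.0531  0.0015] shift after turn [126.6502   2.7911  -4.1424] shift now [126.654    2.7476  -4.0566]
```

>>> servo_tool(steps=[0,0,0,0,2.8,-4,1,0,0,0,14,0,0,1,0,0,0,14,0,0,1,0,0,0,14,0,0,1,0,0,0,14,0,0,1,0,0,0,14,0,0,1,0,0,0,14,0,0,1,0,0,0,14,0,0,1,0,0,0,14,0,0,1,0,0,0,13,0,0,1,0,0,0,0,0,0,1,0,0,0,0,0,0,1])

```text
clock: 7.45
eef_pos: [0.4619, -0.2444, 0.1749]
eef_rot: [-0.225, 1.559, 0.225]
contact_force: [-0.1, -0.6, -0.1]
opening: 1.0
```

>>> servo_tool(steps=[0,0,0,0,0,0,-1,0,0,0,0,0,0,-1,0,0,0,0,0,0,-1,0,0,0,0,0,0,-1,0,0,0,0,0,0,-1,0,0,0,0,0,0,-1,0,0,0,0,0,0,-1,0,0,0,0,0,0,-1,0,0,0,0,0,0,-1,0,0,0,0,0,0,-1], squeeze=50)

```text
clock: 8.45
eef_pos: [0.4618, -0.2446, 0.175]
eef_rot: [-0.225, 1.559, 0.225]
contact_force: [-0.7, -0.5, -1.0]
opening: -0.001
```

```bash
python3 -c "
from h import *
plan([.4606,-.2462,.173],108)"
```

```text
t 8.4 tcp [ 0.4618 -0.2446  0.175 ] q [ 1.1544  0.401  -0.8834  1.8863  0.3613  1.0226  0.404 ]
 turn [-1.5813  0.0033  0.0014] shift after turn [ 2.0093 -1.1815 -1.6853] shift now [ 2.0092 -1.2275 -1.6522]
```

Run:
```python
from h import *
im=get_image('wrist');t=get_image('top')[100:215,200:400]
save(np.hstack([cv2.resize(im,(400,300)),cv2.resize(t,(400,300))]),'w2')
print([(np.round(d['centre'],3).tolist(),round(d['confidence'],2)) for d in mark_of('top','pot_grip')])
```

```text
[([0.18, -0.336, 0.186], 0.85), ([0.462, -0.242, 0.189], 0.78), ([0.43, -0.542, 0.129], 0.76)]
```

View pics/w2.png

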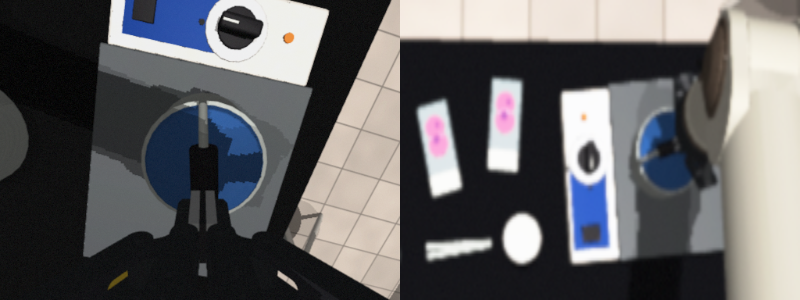

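Run:
```python
from h import *
im=get_image('wrist');print(state()['opening'],state()['joint_efforts'])
save(cv2.convertScaleAbs(cv2.resize(im[170:384,130:390],None,fx=3,fy=2.8,interpolation=cv2.INTER_CUBIC),alpha=2.,beta=20),'w3')
```

```text
-0.0037712201535190946 [  0.0003 -39.6896  -8.8224 -25.3544   0.012    0.0018  -0.    ]
```

View pics/w3.png

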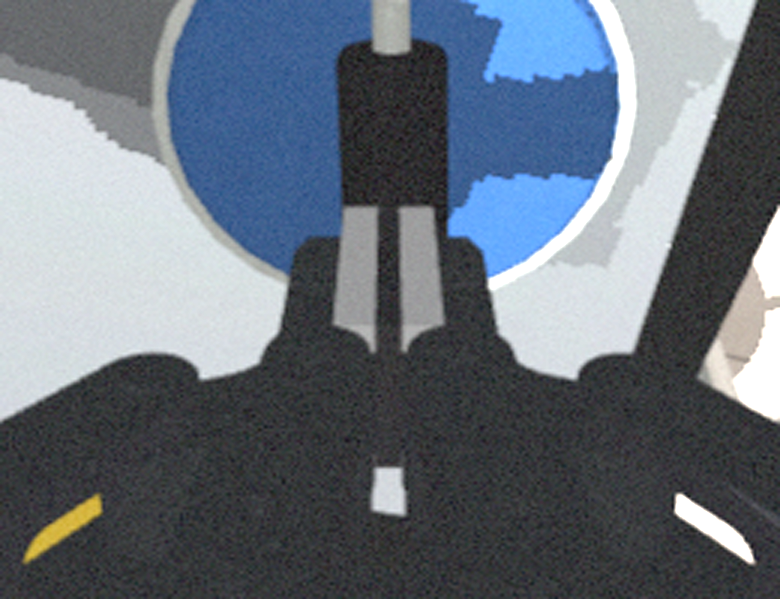

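The shut fingers show above the grip: tips at about row 243, with the grip running behind them. The opening reads 0 with no force, so the real fingertips sit about 33 mm behind the stated TCP. I'll open and go lower, watching the force.

>>> servo_tool(steps=[0,0,0,0,-1,0,1,0,0,0,0,0,0,1,0,0,0,0,0,0,1,0,0,0,0,0,0,1,0,0,0,0,0,0,1,0,0,0,0,0,0,1,0,0,0,0,0,0,1,0,0,0,5,0,0,1,0,0,0,5,0,0,1,0,0,0,5,0,0,1,0,0,0,5,0,0,1,0,0,0,5,0,0,1,0,0,0,5,0,0,1,0,0,0,0,0,0,1])

```text
clock: 10.05
eef_pos: [0.4615, -0.2453, 0.1441]
eef_rot: [-0.224, 1.56, 0.226]
contact_force: [-0.1, -0.3, 1.0]
opening: 1.003
```

>>> servo_tool(steps=[0,0,0,0,0,0,-1,0,0,0,0,0,0,-1,0,0,0,0,0,0,-1,0,0,0,0,0,0,-1,0,0,0,0,0,0,-1,0,0,0,0,0,0,-1,0,0,0,0,0,0,-1,0,0,0,0,0,0,-1,0,0,0,0,0,0,-1,0,0,0,0,0,0,-1], squeeze=30)

```text
clock: 11.05
eef_pos: [0.4624, -0.2456, 0.1452]
eef_rot: [-0.225, 1.558, 0.225]
contact_force: [1.2, -1.3, 0.9]
opening: 0.197
```

Run:
```python
from h import *
im=get_image('wrist');print(state()['opening'],state()['contact_force'])
save(cv2.convertScaleAbs(cv2.resize(im[150:384,100:420],None,fx=2,fy=2,interpolation=cv2.INTER_CUBIC),alpha=2.,beta=20),'w4')
```

```text
0.1945795666483453 [1.3718 0.4517 1.6812]
```

View pics/w4.png

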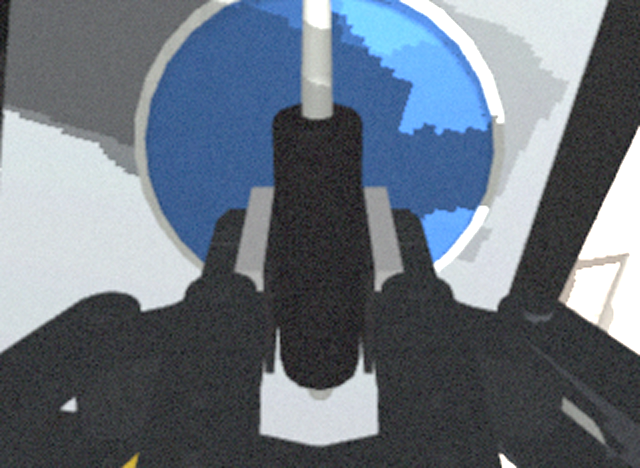

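It is gripped: opening 0.197, about 17 mm, with the pads on either side of the grip. The tip offset is confirmed at about 33 mm. I'll tighten and lift.

>>> servo_tool(steps=[0,0,0,0,0,0,-1,0,0,0,0,0,0,-1,0,0,0,0,0,0,-1,0,0,0,-3,0,0,-1,0,0,0,-6,0,0,-1,0,0,0,-10,0,0,-1,0,0,0,-12,0,0,-1,0,0,0,-12,0,0,-1,0,0,0,-12,0,0,-1,0,0,0,-12,0,0,-1,0,0,0,-12,0,0,-1,0,0,0,-10,0,0,-1,0,0,0,-6,0,0,-1,0,0,0,0,0,0,-1], squeeze=70)

```text
clock: 12.5
eef_pos: [0.4626, -0.2458, 0.241]
eef_rot: [-0.226, 1.558, 0.224]
contact_force: [0.3, -0.1, -4.1]
opening: 0.187
```

Run:
```python
from h import *
print(state()['opening'],state()['contact_force'])
plan([.479,.411,.24],107)
plan([.479,.411,.24],152)
t=get_image('top')
print([(np.round(d['centre'],4).tolist(),round(d['confidence'],2)) for d in mark_of('top','tile_top')])
for d in trace('top','tile_top')[:1]:
    r=cv2.minAreaRect(np.argwhere(d['pixels'])[:,::-1].astype(np.float32)); print(r,ray('top',r[0],.008))
print(ray('top',(137.8,156.8),.008))
```

```text
0.18717653467503823 [ 0.3088 -0.1086 -4.0517]
t 12.5 tcp [ 0.4626 -0.2458  0.241 ] q [ 1.2035  0.3235 -0.9255  1.8114  0.2832  1.1451  0.4709]
 turn [-0.5959  0.0579  0.0767] shift after turn [  1.007  623.2813 207.6539] shift now [  0.3777 625.4083 201.1592]
t 12.5 tcp [ 0.4626 -0.2458  0.241 ] q [ 1.2035  0.3235 -0.9255  1.8114  0.2832  1.1451  0.4709]
 turn [-45.5959   0.0248   0.0955] shift after turn [  1.007  293.893  587.5599] shift now [  0.3777 625.4083 201.1592]
[([0.4799, 0.4122, 0.0074], 0.76)]
((137.5716552734375, 155.60922241210938), (41.53706359863281, 41.42021942138672), 83.2901611328125) [0.4803 0.408  0.008 ]
[0.4762 0.4071 0.008 ]
```

>>> servo_tool(steps=[0,0,0,0,10,3.2,-1,0,0,0,0,20,6.4,-1,0,0,0,0,28,9,-1,0,0,0,0,36.5,11.7,-1,0,0,0,0,36.5,11.7,-1,0,0,0,0,36.5,11.7,-1,0,0,0,0,36.5,11.7,-1,0,0,0,0,36.5,11.7,-1,0,0,0,0,36.5,11.7,-1,0,0,0,0,36.5,11.7,-1,0,0,0,0,36.5,11.7,-1,0,0,0,0,36.5,11.7,-1,0,0,0,0,36.5,11.7,-1,0,0,0,0,36.5,11.7,-1,0,0,0,0,36.5,11.7,-1,0,0,0,0,36.5,11.7,-1,0,0,0,0,36.5,11.7,-1,0,0,0,0,28,9,-1,0,0,0,0,18,5.8,-1,0,0,0,0,10,3.2,-1])

```text
clock: 14.65
eef_pos: [0.4744, 0.4143, 0.2399]
eef_rot: [-0.227, 1.56, 0.23]
contact_force: [-1.1, -0.6, -4.3]
opening: 0.189
```

Run:
```python
from h import *
print(state()['opening'],state()['contact_force'])
plan([.480,.411,.24],107)
s=state();T=wT(s);im=get_image('wrist');save(im,'w5')
print([(np.round(d['centre'],4).tolist(),round(d['confidence'],2)) for d in mark_of('wrist','tile_top')])
```

```text
0.18905526308699136 [-1.058  -0.6106 -4.2571]
t 14.7 tcp [0.4744 0.4143 0.2399] q [-0.091   0.5801 -0.9781  1.5502  0.4923  1.2771 -0.8466]
 turn [-0.3105 -0.0789 -0.1158] shift after turn [-0.0879 -4.8198  4.3877] shift now [-0.1037 -4.7957  4.4136]
[]
```

View pics/w5.png

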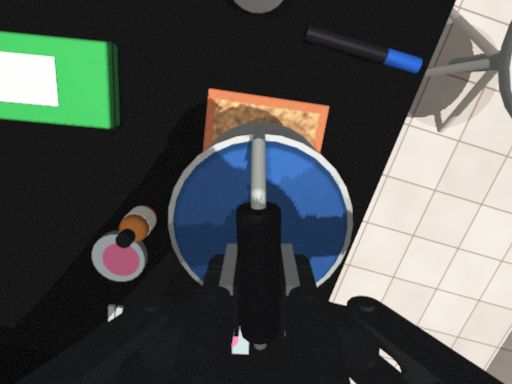

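The pot hangs level over the tile, and the tile's far corners show at (209,90) and (328,104).

Run:
```python
from h import *
T=wT(state())
a=ray('wrist',(209,89.5),.008,T)[:2];b=ray('wrist',(328.5,104),.008,T)[:2]
u=(b-a);L=np.linalg.norm(u);u/=L;n=np.array([u[1],-u[0]]);c=(a+b)/2+.07*n;print(a,b,L,c)
plan([.480,.411,.094],107)
```

```text
[0.3997 0.465 ] [0.5346 0.4887] 0.13691982186564758 [0.4793 0.4079]
t 14.8 tcp [0.4754 0.4131 0.24  ] q [-0.089   0.5795 -0.9776  1.5507  0.4925  1.277  -0.8453]
 turn [-0.3628 -0.0532 -0.0822] shift after turn [145.9541  -3.3215   3.8383] shift now [145.9456  -3.506    3.9955]
```

>>> servo_tool(steps=[0,0,0,0,-4.5,4,-1,0,0,0,8,0,0,-1,0,0,0,15,0,0,-1,0,0,0,15,0,0,-1,0,0,0,15,0,0,-1,0,0,0,15,0,0,-1,0,0,0,15,0,0,-1,0,0,0,15,0,0,-1,0,0,0,15,0,0,-1,0,0,0,12,0,0,-1,0,0,0,8,0,0,-1,0,0,0,5,0,0,-1,0,0,0,3,0,0,-1,0,0,0,2,0,0,-1,0,0,0,0,0,0,-1,0,0,0,0,0,0,-1])

```text
clock: 16.35
eef_pos: [0.483, 0.4077, 0.0975]
eef_rot: [-0.225, 1.558, 0.225]
contact_force: [0.8, -0.6, -4.4]
opening: 0.189
```

Run:
```python
from h import *
print(state()['opening'],state()['contact_force'])
plan([.480,.410,.094],107)
```

```text
0.1885978037999899 [ 0.8048 -0.5766 -4.3514]
t 16.4 tcp [0.483  0.4077 0.0975] q [-0.1379  0.722  -0.8764  1.6737  0.6261  1.0491 -0.9303]
 turn [-0.5879  0.0451 -0.0155] shift after turn [ 3.5035  3.0583 -2.2528] shift now [ 3.5026  3.0341 -2.2868]
```

>>> servo_tool(steps=[0,0,0,1,2,-1.5,-1,0,0,0,1,0,0,-1,0,0,0,1,0,0,-1,0,0,0,0.5,0,0,-1,0,0,0,0,0,0,-1])

```text
clock: 16.85
eef_pos: [0.481, 0.4089, 0.0936]
eef_rot: [-0.225, 1.559, 0.225]
contact_force: [1.0, 0.6, -4.3]
opening: 0.186
```

Run:
```python
from h import *
for i in range(1): print(state()['opening'],state()['contact_force'],state()['eef_pos'])
```

```text
0.1858419450912925 [ 1.0421  0.6094 -4.273 ] [0.481  0.4089 0.0936]
```

>>> servo_tool(steps=[0,0,0,1,0,0,-1,0,0,0,0,0,0,-1,0,0,0,0,0,0,-1])

```text
clock: 17.15
eef_pos: [0.4817, 0.4091, 0.0933]
eef_rot: [-0.224, 1.558, 0.225]
contact_force: [2.6, -1.0, 3.1]
opening: 0.184
```

>>> servo_tool(steps=[0,0,0,1,0,0,-1,0,0,0,0,0,0,-1,0,0,0,0,0,0,-1])

```text
clock: 17.45
eef_pos: [0.4819, 0.4091, 0.0932]
eef_rot: [-0.224, 1.557, 0.224]
contact_force: [-0.7, -4.2, 8.6]
opening: 0.183
```

The pot stands on the tile with the contact force reversed. Releasing and rising.

>>> servo_tool(steps=[0,0,0,-0.8,0,0,-0.5,0,0,0,0,0,0,-0.4,0,0,0,0,0,0,-0.2,0,0,0,0,0,0,0.2,0,0,0,0,0,0,0.6,0,0,0,0,0,0,1,0,0,0,0,0,0,1,0,0,0,0,0,0,1,0,0,0,-10,0,0,1,0,0,0,-20,0,0,1,0,0,0,-20,0,0,1,0,0,0,-20,0,0,1,0,0,0,-20,0,0,1,0,0,0,-20,0,0,1,0,0,0,-20,0,0,1,0,0,0,-20,0,0,1,0,0,0,0,0,0,1])

```text
clock: 19.15
eef_pos: [0.4817, 0.4108, 0.2462]
eef_rot: [-0.222, 1.554, 0.227]
contact_force: [0.4, 1.4, 0.3]
opening: 1.001
```

Run:
```python
from h import *
plan([.505,.014,.20],180)
b=get_image('top')
def seg(x0,x1,y0,y1):
    g=b[y0:y1,x0:x1].max(2); m=(g>100).astype(np.uint8)
    n,l,st,_=cv2.connectedComponentsWithStats(m); k=1+np.argmax(st[1:,4])
    r=cv2.minAreaRect(np.argwhere(l==k)[:,::-1].astype(np.float32)+np.float32([x0,y0]))
    p=np.array([ray('top',q,.0025)[:2] for q in cv2.boxPoints(r)]); print(r,p.mean(0)); print(p)
    e=p[1]-p[0];f=p[2]-p[1];e=e if np.linalg.norm(e)>np.linalg.norm(f) else f; print('az',np.degrees(np.arctan(e[1]/e[0])))
seg(238,268,120,172);seg(202,236,130,182)
save(cv2.resize(b[110:220,90:290],None,fx=3.5,fy=3.5,interpolation=cv2.INTER_CUBIC),'c6')
```

```text
t 19.1 tcp [0.4817 0.4108 0.2462] q [-0.0814  0.5756 -0.9789  1.5405  0.492   1.2835 -0.8376]
 turn [-73.5701   0.3502   0.0708] shift after turn [  46.2324  -23.3108 -396.8256] shift now [  44.7944 -387.3288  -90.1179]
((251.815185546875, 147.45721435546875), (15.906463623046875, 35.49324417114258), 3.5763344764709473) [0.5139 0.0139]
[[ 0.4533  0.0445]
 [ 0.5774  0.0384]
 [ 0.5744 -0.0168]
 [ 0.4505 -0.0104]]
az -2.8070240121622176
((217.0, 159.5), (43.0, 30.0), 90.0) [0.4707 0.1339]
[[0.5451 0.1874]
 [0.5461 0.0831]
 [0.3964 0.0808]
 [0.3953 0.1842]]
az 0.8703725607202235
```

View pics/c6.png

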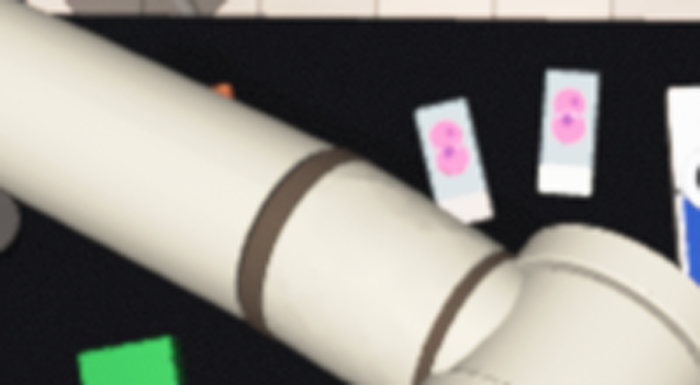

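The two plates are clear at crop (455,160) and (570,130), with the arm to the left. I'll move over the right-hand plate (A) with the fingers shut.

>>> servo_tool(steps=[-8.18,0,0,0,0,0,-1,-8.18,0,0,0,0,0,-1,-8.18,0,0,0,0,0,-1,-8.18,0,0,0,0,0,-1,-8.18,0,0,0,0,0,-1,-8.18,0,0,0,0,0,-1,-8.18,0,0,0,0,0,-1,-8.18,0,0,0,0,0,-1,-8.18,0,0,0,0,0,-1,0,0,0,4,-2.3,-39.7,-1,0,0,0,4,-2.3,-39.7,-1,0,0,0,4,-2.3,-39.7,-1,0,0,0,4,-2.3,-39.7,-1,0,0,0,4,-2.3,-39.7,-1,0,0,0,4,-2.3,-39.7,-1,0,0,0,4,-2.3,-39.7,-1,0,0,0,4,-2.3,-39.7,-1,0,0,0,4,-2.3,-39.7,-1,0,0,0,4,-2.3,-39.7,-1])

```text
clock: 21.1
eef_pos: [0.5032, 0.01, 0.2014]
eef_rot: [-1.209, 1.21, 1.21]
contact_force: [0.2, 0.3, 0.5]
opening: 0.001
```

>>> servo_tool(steps=[0,0,0,20,0,0,-1,0,0,0,20,0,0,-1,0,0,0,20,0,0,-1,0,0,0,20,0,0,-1,0,0,0,20,0,0,-1,0,0,0,20,0,0,-1,0,0,0,20,0,0,-1,0,0,0,20,0,0,-1,0,0,0,0,0,0,-1,0,0,0,0,0,0,-1])

```text
clock: 22.1
eef_pos: [0.5034, 0.0123, 0.0421]
eef_rot: [-1.209, 1.209, 1.211]
contact_force: [0.7, 0.7, 1.5]
opening: 0.004
```

Run:
```python
from h import *
plan([.504,.014,-.02],180); print(state()['contact_force'],state()['opening'])
s=state();T=wT(s);im=get_image('wrist');save(im,'w7')
print([(np.round(d['centre'],4).tolist(),round(d['confidence'],2)) for d in mark_of('wrist','plate1_c')])
```

```text
t 22.1 tcp [0.5034 0.0123 0.0421] q [ 0.8153  0.8176 -1.1896  2.0166  0.9331  1.0011  0.7162]
 turn [ 0.0663  0.0321 -0.0725] shift after turn [62.1268 -0.5601  1.7067] shift now [62.1269 -0.6407  1.6712]
[0.6696 0.6691 1.4877] 0.003694245417694046
[([0.5186, 0.0171, 0.0031], 0.66)]
```

View pics/w7.png

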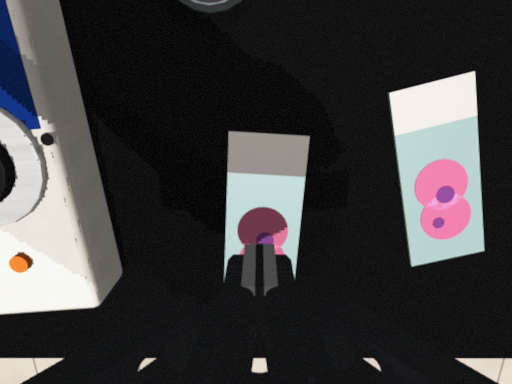

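The wrist view shows plate A under the fingers, with its rear corners at (229,131) and (309,136). All four corners of plate B are visible at right: (389,93), (475,72), (484,250), (412,266).

Run:
```python
from h import *
T=wT(state())
f=lambda u:ray('wrist',u,.0025,T)[:2]
a,b=f((229,131)),f((309,136));u=(b-a);print('A',a,b,np.linalg.norm(u));u/=np.linalg.norm(u);c=(a+b)/2+.06*np.array([u[1],-u[0]]);print(c,np.degrees(np.arctan2(-u[0],u[1])))
B=np.array([f(q) for q in [(389,93),(475,72),(484,250),(412,266)]]);print('B',B,B.mean(0));e=(B[3]+B[2]-B[0]-B[1]);print(np.degrees(np.arctan2(e[1],e[0])),np.linalg.norm(e)/2)
```

```text
A [ 0.4528 -0.0072] [0.4558 0.0422] 0.04948378485844431
[0.5142 0.0139] -3.490530883052807
B [[0.4303 0.0887]
 [0.4184 0.1375]
 [0.5341 0.1666]
 [0.5466 0.1187]] [0.4824 0.1279]
14.303344423660604 0.1197151976625132
```

>>> servo_tool(steps=[0,0,0,12,0,2,-1,0,0,0,12,0,0,-1,0,0,0,10,0,0,-1,0,0,0,10,0,0,-1,0,0,0,10,0,0,-1,0,0,0,5,0,0,-1,0,0,0,5,0,0,-1,0,0,0,0,0,0,-1,0,0,0,0,0,0,-1])

```text
clock: 23.1
eef_pos: [0.5042, 0.0141, -0.0215]
eef_rot: [-1.21, 1.209, 1.21]
contact_force: [-0.5, -0.4, 0.6]
opening: -0.003
```

Positions are now known: A (0.514, 0.014) az −3°, B (0.482, 0.128) az 14°. I'll creep down to contact.

>>> servo_tool(steps=[0,0,0,2,0,0,-1,0,0,0,2,0,0,-1,0,0,0,1,0,0,-1,0,0,0,0,0,0,-1])

```text
clock: 23.5
eef_pos: [0.5042, 0.0139, -0.0264]
eef_rot: [-1.21, 1.209, 1.209]
contact_force: [-0.6, -0.2, 3.3]
opening: 0.002
```

>>> servo_tool(steps=[0,0,0,1,0,0,-1,0,0,0,1,0,0,-1,0,0,0,0,0,0,-1])

```text
clock: 23.8
eef_pos: [0.5043, 0.0139, -0.0266]
eef_rot: [-1.212, 1.21, 1.208]
contact_force: [-7.6, -2.5, 25.5]
opening: 0.003
```

>>> servo_tool(steps=[0,0,0,1,0,0,-1,0,0,0,0,0,0,-1])

```text
clock: 24.0
eef_pos: [0.5043, 0.0138, -0.0266]
eef_rot: [-1.213, 1.21, 1.208]
contact_force: [-10.2, -5.1, 35.3]
opening: -0.0
```

>>> servo_tool(steps=[0,0,0,1,0,0,-1,0,0,0,0,0,0,-1])

```text
clock: 24.2
eef_pos: [0.5043, 0.0138, -0.0267]
eef_rot: [-1.214, 1.211, 1.207]
contact_force: [-14.3, -5.2, 46.4]
opening: 0.005
```

>>> servo_tool(steps=[0,0,0,-2,0,0,-1,0,0,0,-1.9,0,0,-1,0,0,0,0,0,0,-1])

```text
clock: 24.5
eef_pos: [0.5044, 0.0139, -0.0265]
eef_rot: [-1.21, 1.209, 1.209]
contact_force: [-2.7, -1.5, 9.4]
opening: 0.002
```

>>> servo_tool(steps=[0,0,0,-0.3,-1,0,-1,0,0,0,0,-3,0,-1,0,0,0,0,-4,0,-1,0,0,0,0,-4,0,-1,0,0,0,0,-4,0,-1,0,0,0,0,-4,0,-1,0,0,0,0,0,0,-1])

```text
clock: 25.2
eef_pos: [0.5248, 0.0144, -0.0264]
eef_rot: [-1.209, 1.208, 1.209]
contact_force: [0.4, -0.3, 4.0]
opening: -0.004
```

```bash
cat >> h.py <<'E'
def seg(x0,x1,y0,y1,z=.0025,rd=True):
    b=get_image('top'); m=(b[y0:y1,x0:x1].max(2)>100).astype(np.uint8)
    n,l,st,_=cv2.connectedComponentsWithStats(m); k=1+np.argmax(st[1:,4])
    r=cv2.minAreaRect(np.argwhere(l==k)[:,::-1].astype(np.float32)+np.float32([x0,y0])); print(r,ray('top',r[0],z))
E
python3 - <<'E'
from h import *
s=state();T=wT(s);im=get_image('wrist')
m=(im[:,150:380].max(2)>60).astype(np.uint8); m[232:]=0
n,l,st,_=cv2.connectedComponentsWithStats(m)
for k in range(1,n):
    if st[k,4]>1500:
        print(st[k]); r=cv2.minAreaRect(np.argwhere(l==k)[:,::-1].astype(np.float32)+np.float32([150,0])); bp=cv2.boxPoints(r); print(bp); print([ray('wrist',q,.0025,T)[:2] for q in bp])
print(s['eef_pos'],s['contact_force'])
E
```

```text
[  60  150  120   82 9063]
[[210. 231.]
 [210. 150.]
 [329. 150.]
 [329. 231.]]
[array([ 0.5088, -0.0088]), array([ 0.4716, -0.0071]), array([0.4716, 0.043 ]), array([0.5088, 0.0454])]
[ 0.5248  0.0144 -0.0264] [ 0.3633 -0.3498  4.0146]
```

>>> servo_tool(steps=[0,0,0,0.2,-2,0,-1,0,0,0,0,-4,0,-1,0,0,0,0,-4,0,-1,0,0,0,0,-4,0,-1,0,0,0,0,-4,0,-1,0,0,0,0,-4,0,-1,0,0,0,0,-4,0,-1,0,0,0,0,-4,0,-1,0,0,0,0,-4,0,-1,0,0,0,0,-4,0,-1,0,0,0,0,-2,0,-1,0,0,0,0,0,0,-1])

```text
clock: 26.45
eef_pos: [0.5641, 0.0144, -0.0265]
eef_rot: [-1.21, 1.209, 1.21]
contact_force: [-1.2, 0.5, 7.8]
opening: -0.002
```

```bash
cat >> h.py <<'E'
def rear(x0=150,x1=380):
    "rear edge (towards robot) of the plate under the tool, from the wrist picture"
    s=state();T=wT(s);im=get_image('wrist'); pts=[]
    m=im.max(2)>60
    for c in range(x0,x1):
        r=np.flatnonzero(m[80:225,c]); 
        if len(r)>40: pts.append(np.r_[ray('wrist',(c+.5,80+r[0]),.0025,T)[:2]])
    p=np.array(pts)[5:-5]; k=np.polyfit(p[:,1],p[:,0],1); ym=(p[0,1]+p[-1,1])/2
    print('rear mid',np.polyval(k,ym),ym,'az',-np.degrees(np.arctan(k[0])),'w',p[0,1],p[-1,1],'tcp',s['eef_pos'],'F',s['contact_force'])
E
python3 -c "
from h import *
rear()"
```

```text
rear mid 0.5122500027504834 0.017122737897158354 az -3.30502840886218 w -0.004838694249576805 0.039084170043893515 tcp [ 0.5641  0.0144 -0.0265] F [-1.1736  0.4939  7.7579]
```

>>> servo_tool(steps=[0,0,0,-0.2,-2,0,-1,0,0,0,0,-4,0,-1,0,0,0,0,-4,0,-1,0,0,0,0,-4,0,-1,0,0,0,0,-4,0,-1,0,0,0,0,-4,0,-1,0,0,0,0,-4,0,-1,0,0,0,0,-4,0,-1,0,0,0,0,-4,0,-1,0,0,0,0,-4,0,-1,0,0,0,0,-4,0,-1,0,0,0,0,-4,0,-1,0,0,0,0,-2,0,-1,0,0,0,0,0,0,-1])

```text
clock: 27.9
eef_pos: [0.6121, 0.0143, -0.0264]
eef_rot: [-1.209, 1.209, 1.21]
contact_force: [-1.2, -0.1, 4.6]
opening: -0.001
```

```bash
python3 -c "
from h import *
rear();print(state()['joint_pos'])"
```

```text
rear mid 0.5603302726375864 0.017058140461969015 az -3.2920882163532994 w -0.004914206171673522 0.03903048709561155 tcp [ 0.6121  0.0143 -0.0264] F [-1.1603 -0.1038  4.6188]
[ 0.643   1.01   -1.0429  1.7637  1.0289  1.023   0.7619]
```

Plate A's centre is at x≈0.620, so it overhangs 50 mm. Next I'll calibrate tip depth at 50 mm opening by a gentle touch on bare granite behind it.

>>> servo_tool(steps=[0,0,0,-10,0,0,-1,0,0,0,-30,0,0,-1,0,0,0,0,30,0,0.176,0,0,0,0,40,0,0.176,0,0,0,0,40,0,0.176,0,0,0,0,5,0,0.176,0,0,0,0,0,0,0.176,0,0,0,15,0,0,0.176,0,0,0,15,0,0,0.176,0,0,0,6,0,0,0.176,0,0,0,3,0,0,0.176,0,0,0,1,0,0,0.176,0,0,0,0,0,0,0.176])

```text
clock: 29.25
eef_pos: [0.4972, 0.0144, -0.0266]
eef_rot: [-1.21, 1.208, 1.21]
contact_force: [-0.3, -0.1, 0.3]
opening: 0.588
```

>>> servo_tool(steps=[0,0,0,1,0,0,0.176,0,0,0,1,0,0,0.176,0,0,0,0,0,0,0.176])

```text
clock: 29.55
eef_pos: [0.4972, 0.0139, -0.0284]
eef_rot: [-1.21, 1.209, 1.209]
contact_force: [-0.2, -0.6, 0.5]
opening: 0.586
```

>>> servo_tool(steps=[0,0,0,1,0,0,0.176,0,0,0,1,0,0,0.176,0,0,0,0,0,0,0.176])

```text
clock: 29.85
eef_pos: [0.497, 0.0139, -0.0306]
eef_rot: [-1.21, 1.209, 1.21]
contact_force: [0.3, -0.1, 0.9]
opening: 0.589
```

>>> servo_tool(steps=[0,0,0,1,0,0,0.176,0,0,0,1,0,0,0.176,0,0,0,0,0,0,0.176])

```text
clock: 30.15
eef_pos: [0.4971, 0.014, -0.0321]
eef_rot: [-1.21, 1.209, 1.209]
contact_force: [-1.5, -1.4, 7.3]
opening: 0.588
```

Contact came at TCP z ≈ −0.032, so at 50 mm opening the tip sits 32 mm behind the TCP. I'll move to grip the overhang.

>>> servo_tool(steps=[0,0,0,-20,0,0,0.6,0,0,0,-40,0,0,0.6,3.3,0,0,-10,0,0,0.6,0,0,0,0,-40,0,0.6,0,0,0,0,-40,0,0.6,0,0,0,0,-40,0,0.6,0,0,0,0,-36,0,0.6,0,0,0,0,0,0,0.6,0,0,0,0,0,0,0.6])

```text
clock: 31.05
eef_pos: [0.6526, 0.0057, 0.037]
eef_rot: [-1.166, 1.236, 1.168]
contact_force: [0.3, 0.4, 0.3]
opening: 0.799
```

```bash
python3 -c "
from h import *
plan([.658,.0115,-.034],176.7);print(state()['joint_pos'])
save(get_image('wrist'),'w8')"
```

```text
t 31.1 tcp [0.6526 0.0057 0.037 ] q [ 0.6429  0.9709 -1.0889  1.6407  0.9367  1.1364  0.8125]
 turn [ 0.0317  0.0376 -0.0534] shift after turn [70.9836 -5.0775  6.1283] shift now [70.9828 -5.1471  6.0789]
[ 0.6429  0.9709 -1.0889  1.6407  0.9367  1.1364  0.8125]
```

View pics/w8.png

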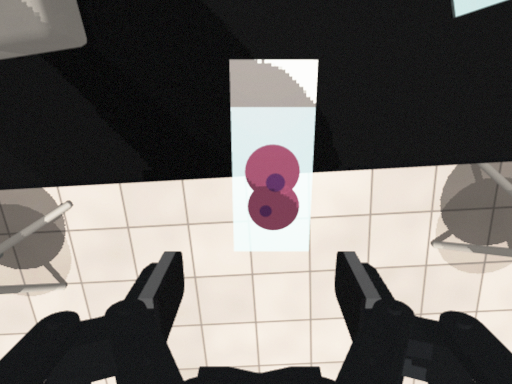

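The wrist view shows plate A overhanging past the edge (rows 175 to 250), parallel to the jaws and centred at column 272. That agrees with the planned +6 mm shift.

>>> servo_tool(steps=[0,0,0,0,-5,6.1,0.6,0,0,0,10,0,0,0.6,0,0,0,10,0,0,0.6,0,0,0,10,0,0,0.6,0,0,0,10,0,0,0.6,0,0,0,10,0,0,0.6,0,0,0,10,0,0,0.6,0,0,0,6,0,0,0.6,0,0,0,5,0,0,0.6,0,0,0,0,0,0,0.6,0,0,0,0,0,0,0.6])

```text
clock: 32.2
eef_pos: [0.6584, 0.011, -0.0333]
eef_rot: [-1.167, 1.235, 1.167]
contact_force: [0.0, -0.2, 0.7]
opening: 0.801
```

```bash
python3 -c "
from h import *
plan([.658,.0115,-.034],176.7);print(state()['contact_force'])"
```

```text
t 32.2 tcp [ 0.6584  0.011  -0.0333] q [ 0.5949  1.0566 -1.0156  1.64    1.0158  1.0561  0.7679]
 turn [0.0396 0.0125 0.0219] shift after turn [0.75   0.3867 0.4322] shift now [0.7499 0.3867 0.4323]
[ 0.0351 -0.182   0.6509]
```

Close gently: step the opening down, then squeeze 25 N.

>>> servo_tool(steps=[0,0,0,0.7,0,0,0.4,0,0,0,0,0,0,0.3,0,0,0,0,0,0,0.25,0,0,0,0,0,0,0.2,0,0,0,0,0,0,0.1,0,0,0,0,0,0,0,0,0,0,0,0,0,-1,0,0,0,0,0,0,-1,0,0,0,0,0,0,-1,0,0,0,0,0,0,-1], squeeze=25)

```text
clock: 33.2
eef_pos: [0.6583, 0.0109, -0.0341]
eef_rot: [-1.167, 1.235, 1.167]
contact_force: [-0.2, -0.3, 2.1]
opening: 0.57
```

>>> servo_tool(steps=[0,0,0,-3,0,0,-1,0,0,0,-5,0,0,-1,0,0,0,-10,0,0,-1,0,0,0,-15,0,0,-1,0,0,0,-15,0,0,-1,0,0,0,-15,0,0,-1,0,0,0,-15,0,0,-1,0,0,0,-15,0,0,-1,0,0,0,-15,0,0,-1,0,0,0,-15,0,0,-1,0,0,0,-10,0,0,-1,0,0,0,-5,0,0,-1,0,0,0,0,0,0,-1])

```text
clock: 34.5
eef_pos: [0.6585, 0.0109, 0.1045]
eef_rot: [-1.168, 1.235, 1.166]
contact_force: [0.4, 0.4, -0.3]
opening: 0.57
```

Run:
```python
from h import *
print(state()['opening'],state()['contact_force'])
a=np.radians(4.3);c=np.array([.457,-.298]);ux=np.array([np.cos(a),np.sin(a)]);uy=np.array([-np.sin(a),np.cos(a)])
g1=c-.05*uy+.038*ux;g2=c+.05*uy+.038*ux;print(g1,g2)
plan([*g1,.104],184.3)
save(get_image('wrist'),'w9')
```

```text
0.5697334064968966 [ 0.3588  0.4012 -0.295 ]
[ 0.4986 -0.345 ] [ 0.4911 -0.2453]
t 34.5 tcp [0.6585 0.0109 0.1045] q [ 0.6553  0.9045 -1.1494  1.5934  0.8662  1.228   0.8502]
 turn [-7.5693 -0.0035  0.0538] shift after turn [   0.5339  186.0763 -342.9464] shift now [   0.4028  139.2807 -364.469 ]
```

View pics/w9.png

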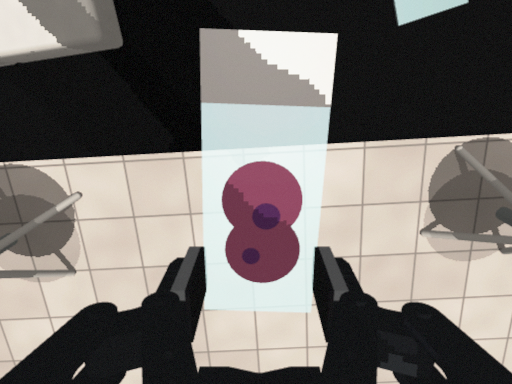

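Plate A is held level between the fingers, and its end widths of 137 and 105 px match a flat pose. I'll carry it over the far part of the hot plate.

>>> servo_tool(steps=[-3.8,0,0,0,0,0,-1,-3.8,0,0,0,0,0,-1,0,0,0,0,7,-13,-1,0,0,0,0,15,-28,-1,0,0,0,0,15,-28,-1,0,0,0,0,15,-28,-1,0,0,0,0,15,-28,-1,0,0,0,0,15,-28,-1,0,0,0,0,15,-28,-1,0,0,0,0,15,-28,-1,0,0,0,0,15,-28,-1,0,0,0,0,15,-28,-1,0,0,0,0,15,-27,-1,0,0,0,0,15,-27,-1,0,0,0,0,15,-17,-1,0,0,0,0,14,-7,-1,0,0,0,0,0,0,-1,0,0,0,0,0,0,-1])

```text
clock: 36.35
eef_pos: [0.483, -0.3465, 0.1035]
eef_rot: [-1.263, 1.173, 1.264]
contact_force: [0.4, 0.0, -0.4]
opening: 0.57
```

Run:
```python
from h import *
plan([.4986,-.345,.030],184.3);print(state()['opening'])
T=wT(state());im=get_image('wrist');save(im,'w10')
```

```text
t 36.4 tcp [ 0.483  -0.3465  0.1035] q [ 1.4065  0.8771 -1.2488  1.7618  0.897   1.2025  1.5368]
 turn [-0.0819  0.0315 -0.0136] shift after turn [ 73.4718 -15.6855   0.3388] shift now [ 73.4683 -15.7024   0.3208]
0.5697756728535964
```

View pics/w10.png

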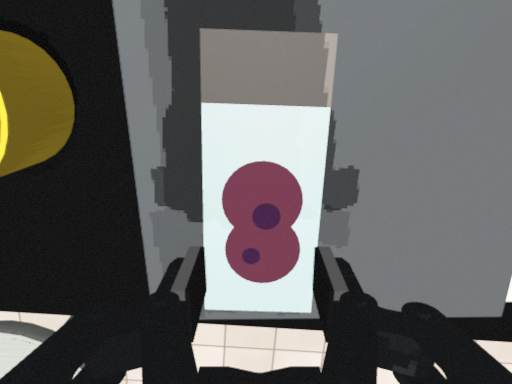

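The plate hangs over the hot plate, whose −y edge runs from (113,0) to (148,290). The front edge is near row 318.

Run:
```python
from h import *
T=wT(state());f=lambda u:ray('wrist',u,.06,T)
print(f((113,0)),f((148,290)),f((210,318)),f((310,319)),f((505,316)))
```

```text
[ 0.3663 -0.4373  0.06  ] [ 0.5535 -0.4225  0.06  ] [ 0.5745 -0.3767  0.06  ] [ 0.5697 -0.3016  0.06  ] [ 0.556  -0.1561  0.06  ]
```

>>> servo_tool(steps=[0,0,0,0,-15.7,0,-1,0,0,0,10,0,0,-1,0,0,0,12,0,0,-1,0,0,0,12,0,0,-1,0,0,0,12,0,0,-1,0,0,0,10,0,0,-1,0,0,0,8,0,0,-1,0,0,0,5,0,0,-1,0,0,0,2.5,0,0,-1,0,0,0,1,0,0,-1,0,0,0,0,0,0,-1])

```text
clock: 37.5
eef_pos: [0.4995, -0.3452, 0.0316]
eef_rot: [-1.265, 1.172, 1.264]
contact_force: [0.2, 0.2, -0.1]
opening: 0.571
```

>>> servo_tool(steps=[0,0,0,1,0,0,-1,0,0,0,0,0,0,-1])

```text
clock: 37.7
eef_pos: [0.4994, -0.3453, 0.0305]
eef_rot: [-1.265, 1.173, 1.264]
contact_force: [-0.3, 0.2, -0.7]
opening: 0.57
```

>>> servo_tool(steps=[0,0,0,1,0,0,-1,0,0,0,0,0,0,-1])

```text
clock: 37.9
eef_pos: [0.4993, -0.3452, 0.0293]
eef_rot: [-1.265, 1.173, 1.265]
contact_force: [0.2, 0.2, -1.2]
opening: 0.573
```

>>> servo_tool(steps=[0,0,0,0.7,0,0,-1,0,0,0,0,0,0,-1])

```text
clock: 38.1
eef_pos: [0.4992, -0.3451, 0.0285]
eef_rot: [-1.265, 1.173, 1.265]
contact_force: [-0.2, 0.5, -0.9]
opening: 0.571
```

>>> servo_tool(steps=[0,0,0,0,0,0,0.2,0,0,0,0,0,0,0.3,0,0,0,0,0,0,0.45,0,0,0,0,0,0,0.6,0,0,0,0,0,0,0.6,0,0,0,0,0,0,0.6,0,0,0,-10,0,0,0.6,0,0,0,-20,0,0,0.6,0,0,0,-25,0,0,0.6,0,0,0,-25,0,0,0.6,0,0,0,-25,0,0,-1,0,0,0,-15,0,0,-1,0,0,0,0,0,0,-1])

```text
clock: 39.4
eef_pos: [0.501, -0.3456, 0.152]
eef_rot: [-1.269, 1.172, 1.26]
contact_force: [-0.5, -0.5, -0.1]
opening: 0.291
```

Run:
```python
from h import *
T=wT(state());im=get_image('wrist');save(im,'w11')
print(state()['eef_pos'])
plan([.472,.1255,.10],180)
```

```text
[ 0.4999 -0.3455  0.15  ]
t 39.5 tcp [ 0.4999 -0.3455  0.15  ] q [ 1.3926  0.8415 -1.2872  1.6968  0.8472  1.2743  1.5631]
 turn [ 4.3261 -0.1016  0.095 ] shift after turn [ 50.014   27.911  471.0094] shift now [ 49.161   -7.6197 471.8638]
```

View pics/w11.png

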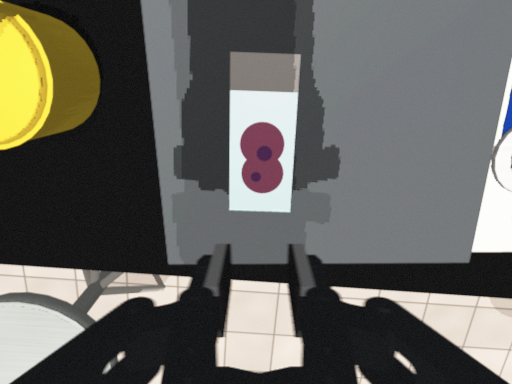

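Plate A lies flat and wholly on the hot plate, with corners (230,52) to (290,212). Now plate B: fly over it with the fingers shut.

>>> servo_tool(steps=[4.3,0,0,0,0,0,-1,0,0,0,0,1.9,20,-1,0,0,0,0,1.9,37.5,-1,0,0,0,0,1.9,37.5,-1,0,0,0,0,1.9,37.5,-1,0,0,0,0,1.9,37.5,-1,0,0,0,0,1.9,37.5,-1,0,0,0,0,1.9,37.5,-1,0,0,0,0,1.9,37.5,-1,0,0,0,0,1.9,37.5,-1,0,0,0,0,1.9,37.5,-1,0,0,0,0,1.9,37.5,-1,0,0,0,10,1.9,37.5,-1,0,0,0,20,0,37.5,-1,0,0,0,20,0,2,-1,0,0,0,0,0,0,-1,0,0,0,0,0,0,-1])

```text
clock: 41.15
eef_pos: [0.4754, 0.1263, 0.0979]
eef_rot: [-1.209, 1.211, 1.211]
contact_force: [-0.4, -0.0, -0.4]
opening: 0.003
```

Run:
```python
from h import *
plan([.477,.1266,-.0235],180); print(state()['contact_force'])
T=wT(state());im=get_image('wrist')
m=(im.max(2)>90).astype(np.uint8);n,l,st,_=cv2.connectedComponentsWithStats(m)
for k in range(1,n):
    if st[k,4]>1500 and st[k,0]<330 and st[k,0]+st[k,2]>200:
        h=cv2.convexHull(np.argwhere(l==k)[:,::-1].astype(np.int32)); bp=cv2.boxPoints(cv2.minAreaRect(h.astype(np.float32)));print(st[k],bp.tolist()); P=np.array([ray('wrist',q,.0025,T)[:2] for q in bp]);print(P,P.mean(0))
print([(np.round(d['centre'],4).tolist(),round(d['confidence'],2)) for d in mark_of('wrist','plate1_c')])
```

```text
t 41.1 tcp [0.4754 0.1263 0.0979] q [ 0.6285  0.682  -1.2305  2.0132  0.7692  1.0227  0.5883]
 turn [ 0.043  -0.0315 -0.1302] shift after turn [121.4294  -1.6243   0.3487] shift now [121.4252  -1.9005   0.4141]
[-0.3992 -0.0151 -0.4373]
[ 131    0  159   30 3330] [[130.1206512451172, 4.929956436157227], [288.0039367675781, -4.937741756439209], [289.54864501953125, 19.77821159362793], [131.66537475585938, 29.645910263061523]]
[[0.3437 0.0353]
 [0.3376 0.1452]
 [0.353  0.1467]
 [0.3594 0.0346]] [0.3484 0.0904]
[ 212  112   95  181 9132] [[210.48207092285156, 124.25843048095703], [279.2876892089844, 110.76712799072266], [312.97894287109375, 282.5923767089844], [244.17330932617188, 296.08367919921875]]
[[0.4257 0.0878]
 [0.4155 0.1406]
 [0.5657 0.1738]
 [0.5799 0.1119]] [0.4967 0.1285]
[]
```

>>> servo_tool(steps=[0,0,0,20,-1.6,0,-1,0,0,0,25,0,0,-1,0,0,0,25,0,0,-1,0,0,0,25,0,0,-1,0,0,0,15,0,0,-1,0,0,0,8,0,0,-1,0,0,0,3,0,0,-1,0,0,0,0,0,0,-1,0,0,0,0,0,0,-1])

```text
clock: 42.15
eef_pos: [0.4786, 0.1271, -0.0215]
eef_rot: [-1.21, 1.208, 1.209]
contact_force: [-0.0, 0.6, 0.2]
opening: -0.0
```

>>> servo_tool(steps=[0,0,0,1,0,0,-1,0,0,0,1,0,0,-1,0,0,0,0,0,0,-1])

```text
clock: 42.45
eef_pos: [0.478, 0.1268, -0.0242]
eef_rot: [-1.21, 1.209, 1.209]
contact_force: [0.3, -0.2, -0.4]
opening: 0.003
```

>>> servo_tool(steps=[0,0,0,1,0,0,-1,0,0,0,1,0,0,-1,0,0,0,0,0,0,-1])

```text
clock: 42.75
eef_pos: [0.4778, 0.1269, -0.0264]
eef_rot: [-1.21, 1.209, 1.21]
contact_force: [0.5, -0.1, 0.3]
opening: -0.001
```

>>> servo_tool(steps=[0,0,0,0.6,0,0,-1,0,0,0,0,0,0,-1])

```text
clock: 42.95
eef_pos: [0.4778, 0.1269, -0.0265]
eef_rot: [-1.21, 1.209, 1.209]
contact_force: [-1.3, -1.6, 7.7]
opening: 0.001
```

>>> servo_tool(steps=[0,0,0,-0.1,-2,0,-1,0,0,0,0,-4,0,-1,0,0,0,0,-4,0,-1,0,0,0,0,-4,0,-1,0,0,0,0,-4,0,-1,0,0,0,0,-4,0,-1,0,0,0,0,-4,0,-1,0,0,0,0,-4,0,-1,0,0,0,0,-4,0,-1,0,0,0,0,-4,0,-1,0,0,0,0,-4,0,-1,0,0,0,0,-4,0,-1,0,0,0,0,-4,0,-1,0,0,0,0,-4,0,-1,0,0,0,0,-4,0,-1,0,0,0,0,-2,0,-1,0,0,0,0,0,0,-1])

```text
clock: 44.65
eef_pos: [0.5383, 0.1274, -0.0264]
eef_rot: [-1.21, 1.208, 1.209]
contact_force: [-0.5, 0.8, 4.6]
opening: -0.004
```

```bash
python3 -c "
from h import *
rear(170,360)"
```

```text
rear mid 0.48168155941214685 0.11872027618488819 az 10.094809585387788 w 0.09627221638014216 0.1411683359896342 tcp [ 0.5383  0.1274 -0.0264] F [-0.458   0.803   4.5814]
```

>>> servo_tool(steps=[0,0,0,0.1,-2,0,-1,0,0,0,0,-4,0,-1,0,0,0,0,-4,0,-1,0,0,0,0,-4,0,-1,0,0,0,0,-4,0,-1,0,0,0,0,-4,0,-1,0,0,0,0,-4,0,-1,0,0,0,0,-4,0,-1,0,0,0,0,-4,0,-1,0,0,0,0,-4,0,-1,0,0,0,0,-4,0,-1,0,0,0,0,-4,0,-1,0,0,0,0,-4,0,-1,0,0,0,0,-4,0,-1,0,0,0,0,-4,0,-1,0,0,0,0,-4,0,-1,0,0,0,0,-4,0,-1,0,0,0,0,-4,0,-1,0,0,0,0,-4,0,-1,0,0,0,0,-4,0,-1])

```text
clock: 46.7
eef_pos: [0.6156, 0.1274, -0.0264]
eef_rot: [-1.21, 1.209, 1.21]
contact_force: [-2.8, -1.3, 6.8]
opening: 0.001
```

Run:
```python
from h import *
s=state();T=wT(s);im=get_image('wrist');print(s['eef_pos'],s['contact_force'])
m=(im[60:225,150:400].max(2)>70).astype(np.uint8)
n,l,st,_=cv2.connectedComponentsWithStats(m);k=1+np.argmax(st[1:,4])
c,_=cv2.findContours((l==k).astype(np.uint8),cv2.RETR_EXTERNAL,cv2.CHAIN_APPROX_NONE)
ap=cv2.approxPolyDP(c[0],4,True)[:,0]+[150,60]
for q in ap: print(q,ray('wrist',q,.0025,T)[:2])
```

```text
[ 0.6156  0.1274 -0.0264] [-2.8313 -1.2864  6.8432]
[285 130] [0.5541 0.1373]
[171 159] [0.5664 0.0892]
[192 224] [0.5963 0.0963]
[307 224] [0.5962 0.1483]
```

Plate B: rear corners (0.554, 0.137) and (0.566, 0.089) put the centre at (0.618, 0.128) with az 14°. Rising, turning, and moving over the overhang.

>>> servo_tool(steps=[0,0,0,-10,0,0,-1,0,0,0,-30,0,0,-1,0,0,0,-30,0,0,0.5,-7,0,0,0,0,0,0.5,-7.1,0,0,0,0,0,0.5,0,0,0,0,-20,0,0.5,0,0,0,0,-20,0,0.5,0,0,0,0,0,0,0.5,0,0,0,0,0,0,0.5,0,0,0,0,0,0,0.5])

```text
clock: 47.75
eef_pos: [0.6534, 0.1365, 0.0428]
eef_rot: [-1.389, 1.083, 1.39]
contact_force: [0.5, 0.1, 0.9]
opening: 0.752
```

Run:
```python
from h import *
plan([.663,.1395,-.034],194.1)
s=state();T=wT(s);im=get_image('wrist');print(s['opening'])
m=(im[60:380,150:400].max(2)>70).astype(np.uint8)
save(im,'w12')
```

```text
t 47.8 tcp [0.6534 0.1365 0.0428] q [ 0.4235  0.972  -1.0749  1.5971  0.9196  1.1519  0.9443]
 turn [ 0.0749 -0.0158 -0.0674] shift after turn [ 76.8343 -10.0173   0.5283] shift now [ 76.8223 -10.1084   0.5363]
0.7521965181384337
```

View pics/w12.png

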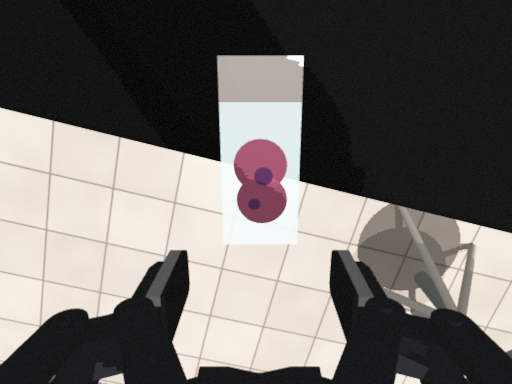

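Plate B is aligned with the jaws, centred at column 260, and overhangs. Descend and grip.

>>> servo_tool(steps=[0,0,0,0,-10,0.5,0.5,0,0,0,10,0,0,0.5,0,0,0,15,0,0,0.5,0,0,0,15,0,0,0.5,0,0,0,12,0,0,0.5,0,0,0,10,0,0,0.5,0,0,0,8,0,0,0.5,0,0,0,5,0,0,0.5,0,0,0,1,0,0,0.5,0,0,0,0,0,0,0.5,0,0,0,0,0,0,0.5])

```text
clock: 48.9
eef_pos: [0.6646, 0.1398, -0.0323]
eef_rot: [-1.389, 1.081, 1.388]
contact_force: [-0.4, 0.3, 0.6]
opening: 0.749
```

```bash
python3 -c "
from h import *
plan([.663,.1395,-.034],194.1);print(state()['contact_force'])"
```

```text
t 48.9 tcp [ 0.6646  0.1398 -0.0323] q [ 0.3779  1.0685 -1.0005  1.5825  0.9987  1.0707  0.9126]
 turn [0.0359 0.0032 0.0577] shift after turn [1.6614 1.6689 0.0628] shift now [1.6597 1.6705 0.0637]
[-0.437   0.3183  0.6387]
```

>>> servo_tool(steps=[0,0,0,1.5,1,0,0.4,0,0,0,0,0,0,0.3,0,0,0,0,0,0,0.25,0,0,0,0,0,0,0.2,0,0,0,0,0,0,0.1,0,0,0,0,0,0,0,0,0,0,0,0,0,-1,0,0,0,0,0,0,-1,0,0,0,0,0,0,-1,0,0,0,0,0,0,-1])

```text
clock: 49.9
eef_pos: [0.6633, 0.1394, -0.0344]
eef_rot: [-1.389, 1.082, 1.388]
contact_force: [-0.8, 0.1, 2.1]
opening: 0.569
```

>>> servo_tool(steps=[0,0,0,-3,0,0,-1,0,0,0,-5,0,0,-1,0,0,0,-10,0,0,-1,0,0,0,-15,0,0,-1,0,0,0,-15,0,0,-1,0,0,0,-15,0,0,-1,0,0,0,-15,0,0,-1,0,0,0,-15,0,0,-1,0,0,0,-15,0,0,-1,0,0,0,-15,0,0,-1,0,0,0,-10,0,0,-1,0,0,0,-5,0,0,-1,0,0,0,0,0,0,-1])

```text
clock: 51.2
eef_pos: [0.6636, 0.1395, 0.1043]
eef_rot: [-1.389, 1.082, 1.388]
contact_force: [1.0, -0.3, -0.2]
opening: 0.57
```

Run:
```python
from h import *
print(state()['opening'],state()['contact_force'])
a=np.radians(4.3);c=np.array([.457,-.298]);ux=np.array([np.cos(a),np.sin(a)]);uy=np.array([-np.sin(a),np.cos(a)])
g2=c+.05*uy+.046*ux;print(g2)
plan([*g2,.104],184.3)
T=wT(state());im=get_image('wrist')
m=(im.max(2)>110).astype(np.uint8)
for r in (60,90,150,200): 
    x=np.flatnonzero(im[r,150:380].max(1)>90 if r<100 else im[r,150:380].max(1)>0); print(r,x.min()+150 if len(x) else 0,x.max()+150 if len(x) else 0)
```

```text
0.5696714416043697 [ 0.9525 -0.2635 -0.2383]
[ 0.4991 -0.2447]
t 51.2 tcp [0.6636 0.1395 0.1043] q [ 0.432   0.9184 -1.1237  1.5392  0.86    1.2399  0.987 ]
 turn [ 9.8269 -0.0013  0.0574] shift after turn [   0.2629  192.7837 -370.7569] shift now [   0.0468  253.2333 -332.4142]
60 192 327
90 194 325
150 150 379
200 150 379
```

>>> servo_tool(steps=[4.9,0,0,0,0,0,-1,4.9,0,0,0,0,0,-1,0,0,0,0,8,-15,-1,0,0,0,0,15,-28.5,-1,0,0,0,0,15,-28.5,-1,0,0,0,0,15,-28.5,-1,0,0,0,0,15,-28.5,-1,0,0,0,0,15,-28.5,-1,0,0,0,0,15,-28.5,-1,0,0,0,0,15,-28.5,-1,0,0,0,0,15,-28.5,-1,0,0,0,0,15,-28.5,-1,0,0,0,0,15,-28.5,-1,0,0,0,0,15,-28.5,-1,0,0,0,0,15,-28.5,-1,0,0,0,0,12,-24,-1,0,0,0,0,8,-18,-1,0,0,0,0,0,0,-1,0,0,0,0,0,0,-1])

```text
clock: 53.15
eef_pos: [0.4855, -0.2739, 0.1029]
eef_rot: [-1.263, 1.172, 1.265]
contact_force: [0.6, -0.7, -0.7]
opening: 0.573
```

```bash
python3 -c "
from h import *
plan([.4991,-.2447,.0285],184.3);print(state()['opening'])"
```

```text
t 53.1 tcp [ 0.4855 -0.2739  0.1029] q [ 1.3249  0.7855 -1.2131  1.8547  0.8255  1.1202  1.4442]
 turn [-0.0238  0.0751 -0.0241] shift after turn [ 74.4325 -15.7281  28.0883] shift now [ 74.4626 -15.7478  27.9972]
0.5728030624304559
```

>>> servo_tool(steps=[0,0,0,0,-8,14,-1,0,0,0,0,-7.7,14,-1,0,0,0,8,0,0,-1,0,0,0,12,0,0,-1,0,0,0,12,0,0,-1,0,0,0,12,0,0,-1,0,0,0,10,0,0,-1,0,0,0,8,0,0,-1,0,0,0,5,0,0,-1,0,0,0,3,0,0,-1,0,0,0,1.5,0,0,-1,0,0,0,1,0,0,-1,0,0,0,0,0,0,-1])

```text
clock: 54.45
eef_pos: [0.4997, -0.2452, 0.0312]
eef_rot: [-1.265, 1.172, 1.264]
contact_force: [-0.6, -0.2, -1.0]
opening: 0.571
```

```bash
python3 -c "
from h import *
plan([.4991,-.2447,.0285],184.3);print(state()['contact_force'])"
```

```text
t 54.5 tcp [ 0.4997 -0.2452  0.0312] q [ 1.2075  0.8628 -1.1105  1.8943  0.9288  1.0158  1.321 ]
 turn [ 0.0307 -0.0153  0.0255] shift after turn [2.7356 0.5705 0.5489] shift now [2.7352 0.5714 0.55  ]
[-0.617  -0.2049 -0.9752]
```

>>> servo_tool(steps=[0,0,0,1,0,0,-1,0,0,0,1,0,0,-1,0,0,0,0,0,0,-1])

```text
clock: 54.75
eef_pos: [0.4994, -0.2451, 0.029]
eef_rot: [-1.265, 1.173, 1.265]
contact_force: [-0.0, -1.1, 0.2]
opening: 0.57
```

>>> servo_tool(steps=[0,0,0,0.5,0,0,-1,0,0,0,0,0,0,-1])

```text
clock: 54.95
eef_pos: [0.4994, -0.2451, 0.0285]
eef_rot: [-1.265, 1.172, 1.265]
contact_force: [-0.1, -0.3, -1.7]
opening: 0.572
```

>>> servo_tool(steps=[0,0,0,0,0,0,0.2,0,0,0,0,0,0,0.3,0,0,0,0,0,0,0.4,0,0,0,0,0,0,0.5,0,0,0,0,0,0,0.5,0,0,0,-10,0,0,0.5,0,0,0,-20,0,0,0.5,0,0,0,-25,0,0,0.5,0,0,0,-25,0,0,0.5,0,0,0,-25,0,0,0.5,0,0,0,-15,0,0,0.5,0,0,0,0,0,0,0.5,0,0,0,0,0,0,0.5])

```text
clock: 56.25
eef_pos: [0.4991, -0.2453, 0.1482]
eef_rot: [-1.265, 1.173, 1.265]
contact_force: [-0.3, -0.7, 0.3]
opening: 0.75
```

Run:
```python
from h import *
s=state();T=wT(s);im=get_image('wrist');cv2.imwrite('pics/w13.png',im[:,:,::-1])
print(s['eef_pos'])
print([(np.round(d['centre'],4).tolist(),round(d['confidence'],2)) for d in mark_of('wrist','plate1_c')],[(np.round(d['centre'],4).tolist(),round(d['confidence'],2)) for d in mark_of('wrist','heat_grip')])
g=(im[:,:,2].astype(int)>170)&(im[:,:,1]>170)  # bright plates
m=((im.max(2)>150)).astype(np.uint8);n,l,st,ce=cv2.connectedComponentsWithStats(m)
for k in range(1,n):
    if st[k,4]>800:
        bp=cv2.boxPoints(cv2.minAreaRect(np.argwhere(l==k)[:,::-1].astype(np.float32)));print(st[k].tolist(),[np.round(ray('wrist',q,.0625,T)[:2],3).tolist() for q in bp])
# knob bar
for d in trace('wrist','heat'):
    r=cv2.minAreaRect(np.argwhere(d['pixels'])[:,::-1].astype(np.float32));print('knob',d['confidence'],r)
```

```text
[ 0.4991 -0.2453  0.1482]
[([0.4651, -0.3442, 0.0639], 0.62)] [([0.4655, -0.127, 0.0853], 0.59)]
[357, 0, 124, 249, 18117] [[0.544, -0.162], [0.356, -0.177], [0.356, -0.109], [0.546, -0.075]]
[84, 43, 82, 165, 11056] [[0.402, -0.375], [0.396, -0.325], [0.519, -0.32], [0.527, -0.378]]
[225, 46, 70, 162, 6647] [[0.397, -0.278], [0.393, -0.23], [0.512, -0.217], [0.516, -0.272]]
[0, 269, 50, 40, 1469] [[0.625, -0.47], [0.586, -0.461], [0.586, -0.42], [0.625, -0.426]]
[172, 282, 174, 97, 13217] [[0.588, -0.315], [0.577, -0.166], [0.682, -0.15], [0.695, -0.315]]
[39, 289, 96, 34, 1401] [[0.614, -0.434], [0.597, -0.348], [0.622, -0.347], [0.64, -0.435]]
[387, 295, 125, 63, 2522] [[0.595, -0.129], [0.553, -0.121], [0.599, 0.003], [0.645, 0.002]]
[0, 314, 32, 51, 868] [[0.633, -0.469], [0.631, -0.441], [0.688, -0.448], [0.69, -0.478]]
```

Both plates are on and separate, at centres ≈(0.461,−0.350) and (0.455,−0.249). Now over to the knob.

```bash
python3 -c "
from h import *
plan([.4635,-.1285,.10],184.3)"
```

```text
t 56.5 tcp [ 0.4987 -0.2449  0.1473] q [ 1.3022  0.7332 -1.2672  1.8253  0.7609  1.1816  1.4289]
 turn [ 0.0442  0.0635 -0.0909] shift after turn [ 47.3293  26.3888 118.6813] shift now [ 47.5026  26.222  118.649 ]
```

>>> servo_tool(steps=[0,0,0,0,6,25,-0.06,0,0,0,0,7,32,-0.06,0,0,0,0,7,32,-0.06,0,0,0,10,6,24,-0.06,0,0,0,20,0,0,-0.06,0,0,0,18,0,0,-0.06,0,0,0,0,0,0,-0.06,0,0,0,0,0,0,-0.06])

```text
clock: 57.25
eef_pos: [0.4648, -0.134, 0.1004]
eef_rot: [-1.264, 1.172, 1.266]
contact_force: [0.7, 0.2, 0.4]
opening: 0.466
```

Run:
```python
from h import *
plan([.4635,-.1285,.038],184.3)
s=state();T=wT(s);im=get_image('wrist');print(s['opening'])
print([(np.round(d['centre'],4).tolist(),round(d['confidence'],2)) for d in mark_of('wrist','heat_grip')])
c=im[100:350,130:390]; save(cv2.resize(cv2.convertScaleAbs(c,alpha=1.6,beta=20),None,fx=2.3,fy=2.3,interpolation=cv2.INTER_CUBIC),'w14')
t=get_image('top');print('pot',[(np.round(d['centre'],4).tolist(),round(d['confidence'],2)) for d in mark_of('top','pot_grip')])
```

```text
t 57.2 tcp [ 0.4648 -0.134   0.1004] q [ 1.1948  0.6823 -1.2611  2.0312  0.7762  1.0278  1.1918]
 turn [ 0.0603  0.0577 -0.0441] shift after turn [62.3504  0.8857  5.576 ] shift now [62.3567  0.8318  5.5141]
0.466128708519312
[([0.4659, -0.127, 0.0854], 0.85)]
pot [([0.433, -0.5469, 0.1267], 0.91), ([0.4834, 0.4097, 0.1383], 0.77), ([0.1759, -0.3343, 0.1853], 0.65)]
```

View pics/w14.png

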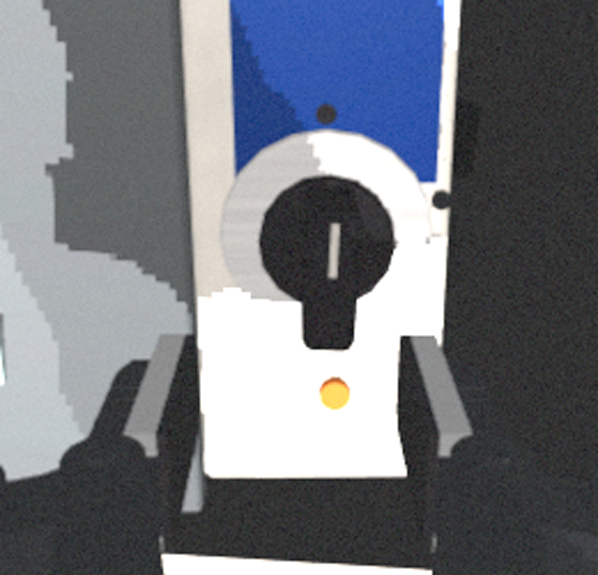

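The knob bar points along tool y, with its end at crop (329,345) and the pointer vertical, so the value is about 0. It is centred about 7.5 mm to the +z side. The pot still reads at the tile centre, (0.483, 0.410).

>>> servo_tool(steps=[0,0,0,0,0.5,7.5,-0.06,0,0,0,10,0,0,-0.06,0,0,0,15,0,0,-0.06,0,0,0,15,0,0,-0.06,0,0,0,10,0,0,-0.06,0,0,0,8,0,0,-0.06,0,0,0,4,0,0,-0.06,0,0,0,0,0,0,-0.06,0,0,0,0,0,0,-0.06])

```text
clock: 58.35
eef_pos: [0.4643, -0.1268, 0.0387]
eef_rot: [-1.265, 1.172, 1.264]
contact_force: [0.3, 0.6, -0.0]
opening: 0.473
```

>>> servo_tool(steps=[0,0,0,0,0,0,-0.3,0,0,0,0,0,0,-0.5,0,0,0,0,0,0,-0.6,0,0,0,0,0,0,-0.7,0,0,0,0,0,0,-1,0,0,0,0,0,0,-1,0,0,0,0,0,0,-1,0,0,0,0,0,0,-1], squeeze=25)

```text
clock: 59.15
eef_pos: [0.464, -0.1255, 0.039]
eef_rot: [-1.265, 1.171, 1.266]
contact_force: [-1.6, 3.7, 5.6]
opening: 0.155
```

```bash
python3 -c "
from h import *
plan([.464,-.126,.038],184.3);s=state();print(s['contact_force'],s['moment'],s['opening'])"
```

```text
t 59.1 tcp [ 0.464  -0.1255  0.039 ] q [ 1.1007  0.7517 -1.1473  2.0734  0.888   0.9291  1.0958]
 turn [0.0942 0.0742 0.0187] shift after turn [ 0.9895 -0.0044 -0.4868] shift now [ 0.9889 -0.0033 -0.488 ]
[-1.6488  3.7167  5.568 ] [ 0.904  0.44  -0.002] 0.15531117003522898
```

>>> servo_tool(steps=[0,0,0,-0.5,0,0.8,-1,4,0,0,0,0,0,-1,4,0,0,0,0,0,-1,4,0,0,0,0,0,-1,4,0,0,0,0,0,-1,4,0,0,0,0,0,-1,0,0,0,0,0,0,-1])

```text
clock: 59.85
eef_pos: [0.4639, -0.1259, 0.039]
eef_rot: [-1.005, 1.326, 1.005]
contact_force: [-0.0, 3.6, -0.0]
opening: 0.155
```

```bash
python3 -c "
from h import *
plan([.464,-.126,.038],164.3);s=state();print(s['contact_force'],s['moment'],s['opening'])"
```

```text
t 59.9 tcp [ 0.4639 -0.1259  0.039 ] q [ 1.0609  0.7015 -1.0805  2.0745  0.8286  0.8829  0.7916]
 turn [ 0.0156 -0.0023  0.0058] shift after turn [ 1.0298 -0.1594 -0.0184] shift now [ 1.0298 -0.1593 -0.0184]
[-0.0023  3.5529 -0.0305] [ 0.5196 -0.0471 -0.064 ] 0.15472459460824647
```

Good: small forces. Continue turning.

>>> servo_tool(steps=[4,0,0,0,0,0,-1,4,0,0,0,0,0,-1,4,0,0,0,0,0,-1,4,0,0,0,0,0,-1,4,0,0,0,0,0,-1,4,0,0,0,0,0,-1,4,0,0,0,0,0,-1,4,0,0,0,0,0,-1,4,0,0,0,0,0,-1,4,0,0,0,0,0,-1,0,0,0,0,0,0,-1])

```text
clock: 60.95
eef_pos: [0.4634, -0.1265, 0.039]
eef_rot: [-0.471, 1.52, 0.47]
contact_force: [-1.3, 1.4, 3.6]
opening: 0.155
```

```bash
python3 -c "
from h import *
plan([.464,-.126,.038],124.3);s=state();print(s['contact_force'],s['moment'],s['opening'])"
```

```text
t 61.0 tcp [ 0.4634 -0.1265  0.039 ] q [ 0.9652  0.6136 -0.9352  2.0768  0.7013  0.8033  0.198 ]
 turn [ 0.0912 -0.0768  0.0125] shift after turn [1.0109 0.0854 0.8016] shift now [1.0098 0.0844 0.8031]
[-1.2741  1.4106  3.5944] [ 0.1636  0.435  -0.0434] 0.15542718498147784
```

>>> servo_tool(steps=[3,0,0,0,0,0,-1,3,0,0,0,0,0,-1,3,0,0,0,0,0,-1,3,0,0,0,0,0,-1,0,0,0,0,0,0,-1])

```text
clock: 61.45
eef_pos: [0.4632, -0.1266, 0.039]
eef_rot: [-0.308, 1.55, 0.307]
contact_force: [-3.4, -0.2, 4.8]
opening: 0.155
```

```bash
python3 -c "
from h import *
plan([.464,-.126,.038],112.3);s=state();print(s['contact_force'],s['moment'],s['opening'])"
```

```text
t 61.5 tcp [ 0.4632 -0.1266  0.039 ] q [ 0.9327  0.5907 -0.8891  2.0777  0.6619  0.783   0.0223]
 turn [ 0.1517 -0.0951  0.0229] shift after turn [0.9963 0.2877 0.9883] shift now [0.9945 0.2855 0.9907]
[-3.4439 -0.2348  4.7568] [ 0.045   0.756  -0.0103] 0.15505816071075318
```

>>> servo_tool(steps=[2,0,0,0,0,0,-1,2,0,0,0,0,0,-1,0,0,0,0,0,0,-1])

```text
clock: 61.75
eef_pos: [0.4632, -0.1267, 0.039]
eef_rot: [-0.256, 1.557, 0.253]
contact_force: [-4.6, -0.9, 5.9]
opening: 0.155
```

```bash
python3 -c "
from h import *
plan([.464,-.126,.038],108.3);s=state();print(s['contact_force'],s['moment'],s['opening'])"
```

```text
t 61.8 tcp [ 0.4632 -0.1267  0.039 ] q [ 0.9214  0.5834 -0.8738  2.0781  0.6497  0.7765 -0.0354]
 turn [ 0.2776 -0.0946  0.0636] shift after turn [1.0121 0.4377 0.9614] shift now [1.01   0.4341 0.9651]
[-4.6204 -0.8897  5.8559] [-0.1526  0.8713  0.807 ] 0.15512112520122764
```

>>> servo_tool(steps=[2,0,0,0,0,0,-1,2,0,0,0,0,0,-1,0,0,0,0,0,0,-1])

```text
clock: 62.05
eef_pos: [0.4633, -0.127, 0.0391]
eef_rot: [-0.203, 1.563, 0.2]
contact_force: [-4.7, -2.2, 6.6]
opening: 0.159
```

```bash
python3 -c "
from h import *
plan([.464,-.126,.038],104.3);s=state();print(s['contact_force'],s['moment'],s['opening'])"
```

```text
t 62.0 tcp [ 0.4633 -0.127   0.0391] q [ 0.9098  0.5761 -0.8581  2.0784  0.6377  0.7704 -0.093 ]
 turn [ 0.4013 -0.0916  0.1273] shift after turn [1.1077 0.8321 0.8829] shift now [1.1044 0.8283 0.8905]
[-4.7171 -2.235   6.5648] [-0.4573  0.8856  1.5905] 0.15885621603149724
```

The moment about z rose to 1.6 N m at about 76 to 80° of turn, so the knob is on its stop. Release and withdraw.

>>> servo_tool(steps=[0,0,0,0,0,0,-0.4,0,0,0,0,0,0,-0.1,0,0,0,0,0,0,0,0,0,0,0,0,0,0,0,0,0,-10,0,0,0,0,0,0,-25,0,0,0,0,0,0,-30,0,0,0,0,0,0,-40,0,0,0,0,0,0,-40,0,0,0,0,0,0,-40,0,0,0,0,0,0,0,0,0,0])

```text
clock: 63.15
eef_pos: [0.4677, -0.1261, 0.2295]
eef_rot: [-0.201, 1.554, 0.193]
contact_force: [0.2, 0.4, -0.4]
opening: 0.504
```

Run:
```python
from h import *
s=state();T=wT(s);im=get_image('wrist');print(s['eef_pos'],s['opening'])
print([(np.round(d['centre'],4).tolist(),round(d['confidence'],2)) for d in mark_of('wrist','heat_grip')])
# knob bar direction: dark pixels of the knob
p=(np.array([.4635,-.1262,.088])); Ti=np.linalg.inv(T); c=camera_params('wrist'); f=192/np.tan(np.radians(c['fovy'])/2)
q=(Ti@np.r_[p,1])[:3]; uv=np.array([c['cx']+f*q[0]/-q[2],c['cy']-f*q[1]/-q[2]]);print('knob px',uv)
u,v=uv.astype(int); w=im[max(v-45,0):v+45,max(u-45,0):u+45]
m=(w.max(2)<70).astype(np.uint8);n,l,st,ce=cv2.connectedComponentsWithStats(m);k=l[min(45,v),45] or 1+np.argmax(st[1:,4])
far=[]
pts=np.argwhere(l==k)[:,::-1]+[max(u-45,0),max(v-45,0)]; W=np.array([ray('wrist',x,.088,T)[:2] for x in pts])-p[:2]
r=np.hypot(*W.T);sel=(r>.016)&(r<.022);print(len(pts),'az of outer dark px',np.histogram(np.degrees(np.arctan2(W[sel,1],W[sel,0])),bins=np.arange(-180,181,20)))
t=get_image('top');save(t,'t_end')
for l in ['pot_grip','plate1_c','hot_top','stain_jar','dropper','petri','forceps','wash_bottle','marker']:
    print(l,[(np.round(d['centre'],3).tolist(),round(d['confidence'],2)) for d in mark_of('top',l)])
get_image('scene');print([(np.round(d['centre'],3).tolist(),round(d['confidence'],2)) for d in mark_of('scene','pot_grip')])
```

```text
[ 0.4677 -0.1261  0.2295] 0.5038089916182567
[]
knob px [254.446  168.4587]
1168 az of outer dark px (array([15,  0,  0,  0, 13, 11,  2,  0,  0,  0,  4, 25, 43, 46, 40, 46, 45,
       34]), array([-180, -160, -140, -120, -100,  -80,  -60,  -40,  -20,    0,   20,
         40,   60,   80,  100,  120,  140,  160,  180]))
pot_grip [([0.482, 0.411, 0.14], 0.71), ([0.434, -0.544, 0.126], 0.67), ([0.176, -0.337, 0.186], 0.46)]
plate1_c [([0.464, -0.349, 0.062], 0.53), ([0.419, 0.591, -0.001], 0.32), ([0.356, -0.017, -0.004], 0.28)]
hot_top []
stain_jar [([0.356, -0.018, -0.001], 0.84)]
dropper [([0.353, 0.285, -0.003], 0.47)]
petri [([0.334, 0.226, 0.002], 0.53)]
forceps []
wash_bottle [([0.422, 0.59, -0.0], 0.86)]
marker [([0.554, 0.558, 0.0], 0.59), ([0.482, 0.41, 0.141], 0.16)]
[([0.175, -0.335, 0.188], 0.85), ([0.43, -0.543, 0.13], 0.79), ([0.481, 0.415, 0.14], 0.68)]
```

Last numeric checks agree: the pot is on the tile centre, the plates are separate, the knob is at its stop, and the bystanders are unmoved. Handing in.

```bash
python3 -c "
from h import *
print(finish_job(),state()['clock'])"
```

```text
the job is handed in; nothing more can be done
the job is handed in; nothing more can be done
```

The job is handed in at about 64 s: the pot is on the tile, both plates are on the hot plate, and the heat knob is turned to its stop. The hand-in gave no verdict.

**What I did**
- **Pot:** I chose the small blue-lidded pot on the warmer over the larger blue one and the yellow one, and stood it on the tile. My first grasp closed on nothing because the real fingertips sit about 30 mm behind the stated TCP. I measured that and allowed for it afterwards.
- **Plates:** Only two were there. I slid each one about 50 mm over the front edge, gripped it by its long sides, and laid it across the hot plate.
- **Knob:** I turned it clockwise about 80° at the gripper, until the moment rose to 1.6 N m against the stop.

**Last checks**
- **Pot:** It read (0.482, 0.411), against a tile centre of about (0.480, 0.411).
- **Plates:** In the wrist picture they lay at about (0.461, −0.350) and (0.455, −0.249), roughly 45 mm apart and inside the hot plate's edges.
- **Bystanders:** The jar, dropper, petri dish, wash bottle and marker were all within 5 mm of where they started.

**Failed or unclear**
- **Press on plate A:** While finding contact I pressed the first plate with 46 N of fingertip force for a moment, then eased off to about 5 N for the drag. I saw no sign of damage, but I did not check it closely.
- **Plate B and forceps:** The last top view named only one plate, so plate B rests on the earlier wrist picture. It did not find the forceps or the hot plate.
- **Knob angle:** I could only read it roughly from the picture, about −80° against an expected −70°, so I relied on the rise in moment.
- **Final top picture:** I could not view it because the 16-picture limit was reached.

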